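# Clear up after the boiler service

## Task

The boiler service is over: clear up. Press the bin's pedal right down so that its lid stands open, drop every spent filter cartridge into the bin, then raise the pedal slowly all the way back up so that the lid closes without slamming; work the lid by its pedal only and do not touch the lid itself. The aluminium cover is caught cornerwise under the rims of the blue tray: turn it square without forcing it, lift it out and lay it flat inside the outline on the dark mat, its red end at the mat's red stripe. Leave the bottle, the spare valve and the wrench where they are.

Things in the scene. Friction and masses are not known exactly. Their poses are not given: they have to be found in the camera images.
- bin: white open pedal bin fixed to the worktop, 220 x 220 mm outside, 150 mm high, walls and floor 5 mm. Origin at the centre of its underside; -x is its front, where the pedal sticks out; the lid hinges along its +x top edge
- bin_lid: flat steel lid, 226 x 226 x 10 mm, of the bin. Origin on its hinge axis, at the middle of the bin's +x top edge, 150 mm above the worktop; when closed it reaches from there to -x. Linked to the pedal: the lid's angle is 4 times the pedal's, so it stands upright (1.6 rad) with the pedal down. Pushing it drives the pedal back: leave it alone
- bin_pedal (a joint): angle of the pedal, rad: 0 = up, lid shut; 0.4 = right down (stop), lid upright. It turns about a level axis along the bin's y at (-100, 0, 70) mm in the bin's frame. Held by friction, it stays where it is left, has no spring, and takes about 7 to 13 N at the tread to press down and less than that to raise
- pedal_tread (a point): centre of the top face of the pedal's green tread, a block 60 (along the bin's x) x 44 (y) x 18 mm on a dark arm 20 mm wide; 115 mm out from the pedal's axis and 9 mm above the arm's centre line: 105 mm in front of the bin and 79 mm above the worktop when up, about 34 mm when down. Can be pinched by its two sides, across the 44 mm
- tray: blue metal parts tray fixed to the worktop, 210 mm (x) x 140 mm (y) outside, floor and walls 5 mm. Along both long sides a rim 4 mm thick turns inwards: its underside is 26 mm and its top 30 mm above the worktop, and it leaves a gap 82 mm wide (y) down the middle, open over the full length. Origin at the centre of its underside
- cover: aluminium plate 150 (x) x 60 (y) x 8 mm, red at its +x end, 250 g, on the tray's floor, turned 0.4 to 0.6 rad from the tray's length, two corners under the rims. Lifts out only when square with the tray (within 0.1 rad) and centred. Black handle upright at its middle: neck 50 (x) x 14 mm (y), 8 to 68 mm above the underside, flange 54 x 26 mm on top, to 76 mm. Origin: centre of the underside
- cover_red (a point): middle of the red end band on the cover's top face, 60 mm from its centre along its +x
- mat: dark rubber mat fixed flat on the worktop, 210 (x) x 100 (y) x 2 mm, with a white outline 170 x 80 mm for the cover and a red stripe across its +x end. Origin at the centre of its underside; the cover's x must point along the mat's x
- mat_red (a point): point on the mat's top 60 mm from its centre towards the red stripe: the cover's red band belongs above it
- cartridge0: spent water-filter cartridge (absent in some starts: None), lying: brown ribbed round body 38 mm in diameter and 86 mm long between two blue square end caps 44 x 44 x 12 mm, 110 mm long in all, about 150 g. Origin at its middle, on its axis (22 mm above the worktop when lying); x along its length
- cartridge1: spent water-filter cartridge (absent in some starts: None), lying: brown ribbed round body 38 mm in diameter and 86 mm long between two blue square end caps 44 x 44 x 12 mm, 110 mm long in all, about 150 g. Origin at its middle, on its axis (22 mm above the worktop when lying); x along its length
- cartridge2: spent water-filter cartridge (absent in some starts: None), lying: brown ribbed round body 38 mm in diameter and 86 mm long between two blue square end caps 44 x 44 x 12 mm, 110 mm long in all, about 150 g. Origin at its middle, on its axis (22 mm above the worktop when lying); x along its length
- cartridge3: spent water-filter cartridge (absent in some starts: None), lying: brown ribbed round body 38 mm in diameter and 86 mm long between two blue square end caps 44 x 44 x 12 mm, 110 mm long in all, about 150 g. Origin at its middle, on its axis (22 mm above the worktop when lying); x along its length
- descaler: bystander: white closed bottle, 64 mm across, 150 mm tall, standing. Origin at the centre of its underside
- spare_valve: bystander: white plastic ball valve with a red lever, 90 mm long, 56 mm high. Origin at the centre of its underside
- wrench: bystander: steel wrench lying flat. Origin at its underside
Not all that is in view belongs to the job. What is shaped like the cartridge1 but purple or yellow is not meant.

How it is judged:
By the outcome, as a careful person would: the job done as asked, in the order asked, and still so for the second after the job is handed in, with the robot touching nothing.
Of cartridge0, cartridge1, cartridge2, cartridge3 only 3 to 4 are there at a start; the rules pass over those that are not, and their reading is None.
At some moment in a run one of cartridge0, cartridge1, cartridge2, cartridge3 may be knocked a few centimetres aside while the robot is not near it.
It also fails if it takes over 210 s, if anything falls off the work surface, if the arm or the gripper's body presses on something with over 40 N, if the wrist force passes 120 N, or if a joint passes its speed limit or range.

## Robot

A 6-joint arm with a two-finger parallel gripper is mounted at the origin on the work surface. World frame = base frame: x ahead of the robot, y to its left, z up, the work surface at z = 0. Lengths are in m, angles in degrees, forces in N, time in s.
With the tool pointing down it reaches from about 0.4 to 0.825 m from the base axis. Payload 7 kg.
Tool frame: the origin (TCP) lies at the very end of the fingers, on their centre line; the grasp point (between the pads) lies 19 mm behind it; z points along the fingers, y is the line along which they close (so a half turn about z gives the same grasp; the last joint's range is limited). The gripper opens to 88 mm and grips with 3 to 60 N. Pads are 19 mm wide; open, the fingers measure 130 mm over their backs; the gripper's body (78 mm by 193 mm) begins 47 mm behind the grasp point.
Start: joints at [88.127, 20.546, 0.682, 0, -70.136, -16.507], TCP at [0.213, 0.641, 0.227] pointing down, gripper open.
Joint ranges: [-176.03, 176.03], [-82.01, 121.73], [-58.28, 71.71], [-173.87, 95.51], [-174.79, -0.11], [-173.66, 173.66]. Speed limits (degrees/s): [136.94, 136.94, 172.46, 180, 180, 180].

## Interface

Orientations are given as [roll, pitch, yaw] about the fixed x, y, z axes, in that order (R = Rz(yaw) Ry(pitch) Rx(roll)).
In Python, from plant import r gives the robot as it stands. The module is installed in compiled form; this text tells all that it offers.
- The arm moves only by the tool jog_arm, never from a script. Its arguments are lists of equal length, an entry for each row: "travel": the shift along the tool's x, y, z each as a share of 50 cm, from -1 to 1, a list of three; "dr": the turn, a rotation vector about the tool's x, y, z each as a share of 360 degrees, from -1 to 1, a list of three; "claw": the opening, from 0 (shut) to 1 (fully open). A call has exactly 10 rows; each row is the pose to reach, as a shift and turn from the pose commanded when the call began, along the tool's axes at that moment, turning the shorter way round; what a row does not reach only later rows make up. A row lasts 1/8 s, in which the tool goes at most 62.5 mm and 10.7 degrees, less where a joint would pass 70% of its speed; a pose out of reach is approached as far as the arm can. A call with a number of a shift or a turn outside -1 to 1 is refused whole. A call with a gripper value outside its range is refused whole. The fingers move at their own pace and stop on an object; "newtons" is the grip in N (left out, the last holds). Time passes only in rows, so rows that repeat a pose let the fingers close, or fill a call up. It gives the time, the measured TCP pose, the force, the opening and the grip force at its end, in the units of the state.
- r.get_state(): the state, without advancing time (a new reading comes with each control period).
- r.capture(name): name is "scene" or "top" or "wrist"; returns a dict with "pixels" (420x560x3 uint8, red, green, blue), "range_z" (420x560 float32, m along the optical axis (not along the pixel's ray), 0 where there is no reading), "fx", "fy", "cx", "cy" (pixels), "position" and "attitude" of the camera in the world; the wrist camera has in their place "hand_eye" (4x4, takes a point from camera to tool coordinates, whose origin is the TCP and whose axes are the flange's). Camera axes: x right, y up, looking along -z (the intrinsics and any distortion apply to the point x, -y, -z); pixel columns grow to the right and rows downward; lengths in m; the calibration is good to about 2 mm. A picture is of the moment at which its call begins: read the wrist's pose just before it.
- r.close_job(): hands the job in; it is judged then, once.
Trained networks look in the newest picture that a camera, given by its name, has taken for a name from the list of things; names that differ only in an ending like _2 or _b are one class to them, and where a whole thing is asked for, a point or a joint stands for the part that bears it (a point fixed in the world has none). Each returns a list of dicts, best first, with "conf" (0 to 1); they miss things now and then, are a little off and sometimes report something else, mostly with a low value. They report only what shows in the picture. A call takes as long as a camera call. They do not tell look-alikes from the thing itself.
- r.boxes_of(name, camera): "extent" ([left, top, right, bottom] in pixels, round what is visible of it).
- r.regions_of(name, camera): "pixels" (420x560 bool, what is visible of it) and "extent" ([left, top, right, bottom] in pixels, round what is visible of it).
- r.tip_of(name, camera): "at" ([column, row] in pixels: a listed point, or the origin of a listed thing).
The state is a dict: "time_s": time; "joints": joint angles; "qd": joint speeds; "joint_torque": joint torques, N m; "tcp_pos": TCP position; "eef_rot": TCP orientation; "contact_force": force on the tool from outside, world axes, zero at the start; "moment": the same for the moment, N m; "gripper_width": finger opening in m; "gripper_force": force on a finger pad.
Only numpy, scipy, OpenCV 4.12 (cv2) and the standard library are available. Lean on these libraries where they do the work, as an engineer would, in place of code of your own. Each camera call takes 0.05 s, during which the arm holds its last target. There are 200 camera calls.

## Working session

There is one attempt and no reset: what is moved stays moved. The work goes in short steps, Python scripts to look and compute and a tool call to move; the robot and the scene stay as the last step left them, time stands still between calls to the robot, and variables do not carry over. Pictures are saved under pics/ and viewed, at most 14 in all, crops included, and the job is handed in when it is done.

Besides the shell and the picture viewer there is one more tool, called after ">>>" by a JSON object that holds its "fn" and its "kwargs". jog_arm: Moves the arm, as the interface text tells. Its arguments: {"type":"object","properties":{"travel":{"type":"array"},"dr":{"type":"array"},"claw":{"type":"array"},"newtons":{"type":"number"}},"required":["travel","dr","claw"]}

```bash
mkdir -p pics; cat > h.py <<'E'
import numpy as np, cv2
from scipy.spatial.transform import Rotation as R
from plant import r
def cap(n):
    s=r.get_state(); c=r.capture(n)
    if n=='wrist':
        T=np.eye(4);T[:3,:3]=R.from_euler('xyz',s['eef_rot'],degrees=True).as_matrix();T[:3,3]=s['tcp_pos']
        c['M']=T@np.array(c['hand_eye'])
    else:
        a=np.array(c['attitude'],float);M=np.eye(4)
        M[:3,:3]=a if a.shape==(3,3) else (R.from_euler('xyz',a,degrees=True).as_matrix() if a.size==3 else R.from_quat(a).as_matrix())
        M[:3,3]=c['position'];c['M']=M
    return c
def cloud(c):
    z=c['range_z'];v,u=np.mgrid[:z.shape[0],:z.shape[1]]
    p=np.stack([(u-c['cx'])/c['fx']*z,-(v-c['cy'])/c['fy']*z,-z],-1)
    return p@c['M'][:3,:3].T+c['M'][:3,3]
def ray(c,uv,h):
    d=c['M'][:3,:3]@np.array([(uv[0]-c['cx'])/c['fx'],-(uv[1]-c['cy'])/c['fy'],-1]);o=c['M'][:3,3]
    return o+d*(h-o[2])/d[2]
def save(n,im,k=1):
    cv2.imwrite('pics/'+n+'.png',cv2.resize(im[:,:,::-1],None,fx=k,fy=k))
E
python3 - <<'E'
from h import *
s=r.get_state();print(s)
for n in('scene','top'):
    c=cap(n);save(n+'0',c['pixels'],1.4);print(n,{k:c[k] for k in c if k not in('pixels','range_z','M')})
    P=cloud(c)
    for t in ['bin','bin_lid','pedal_tread','tray','cover','cover_red','mat','mat_red','cartridge0','descaler','spare_valve','wrench']:
        for d in r.tip_of(t,n)[:6]:
            u=np.array(d['at']);i=u.round().astype(int).clip(0,[559,419]);print(t,round(d['conf'],2),u.round(0),P[i[1],i[0]].round(3))
E
```

```text
{'time_s': 0.0, 'joints': array([ 8.81283145e+01,  2.05919489e+01,  6.33250917e-01, -1.97971316e-02,
       -7.01337689e+01, -1.65058753e+01]), 'qd': array([ 0.05372926,  0.01714822,  0.01752236, -0.06145887, -0.03856535,
        0.09171908]), 'joint_torque': array([-1.12643229e-03, -5.82722211e+01,  2.93062431e+01,  6.99694186e+00,
        7.00664241e-03, -1.47305182e-04]), 'tcp_pos': array([0.2126973 , 0.64010632, 0.22561391]), 'eef_rot': array([ 1.79906056e+02, -8.43012854e-03, -1.83842965e+01]), 'contact_force': array([ 0.39841911,  0.00414524, -0.11832149]), 'moment': array([0.03549951, 0.03868946, 0.00120415]), 'gripper_force': 0.0, 'gripper_width': 0.08802147714024153}
scene {'fx': 379.119985279295, 'fy': 379.119985279295, 'cx': 282.1757595235435, 'cy': 204.28005991692393, 'position': array([ 0.93997375, -0.36322247,  0.82947103]), 'attitude': array([37.79814479,  0.13025765, 43.42854433])}
bin_lid 0.92 [412. 175.] [0.745 0.29  0.158]
pedal_tread 0.8 [302. 137.] [0.412 0.276 0.081]
tray 0.87 [185. 322.] [ 0.603 -0.295  0.08 ]
tray 0.53 [359. 190.] [0.673 0.182 0.138]
cover 0.8
[... 1142 characters left out ...]
214.] [ 0.57  -0.291  0.021]
cover 0.56 [405. 214.] [ 0.571 -0.29   0.013]
cover_red 0.7 [401. 194.] [ 0.625 -0.28   0.011]
mat 0.58 [324. 168.] [ 0.695 -0.073 -0.001]
mat_red 0.58 [303. 166.] [ 0.699 -0.015 -0.002]
cartridge0 0.94 [413. 290.] [ 0.37  -0.303  0.034]
cartridge0 0.71 [291. 260.] [0.441 0.015 0.041]
cartridge0 0.71 [333. 218.] [ 0.553 -0.093  0.041]
cartridge0 0.69 [361. 288.] [ 0.373 -0.167  0.04 ]
cartridge0 0.69 [247. 300.] [0.337 0.126 0.042]
descaler 0.83 [385. 143.] [ 0.744 -0.22   0.088]
descaler 0.7 [180. 135.] [0.732 0.292 0.159]
descaler 0.43 [404. 214.] [ 0.571 -0.288  0.009]
spare_valve 0.73 [296. 129.] [0.785 0.008 0.057]
wrench 0.89 [134. 302.] [0.326 0.42  0.012]
```

View pics/scene0.png

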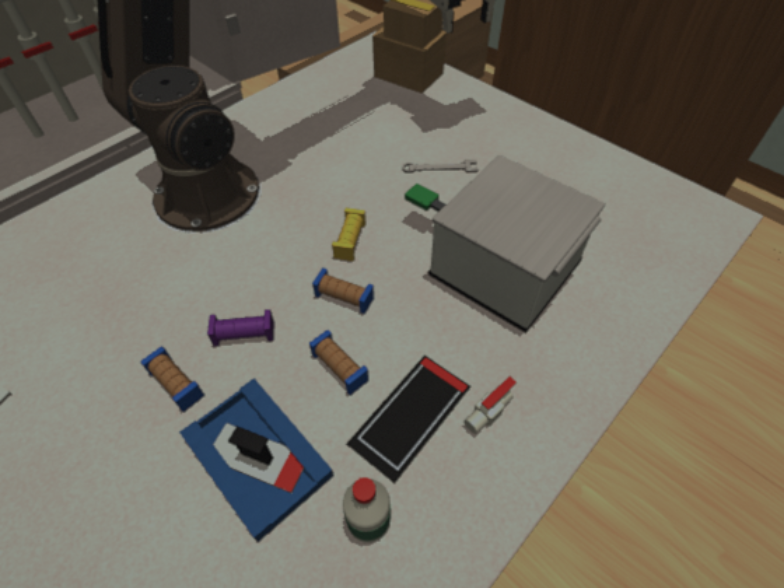

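View pics/top0.png

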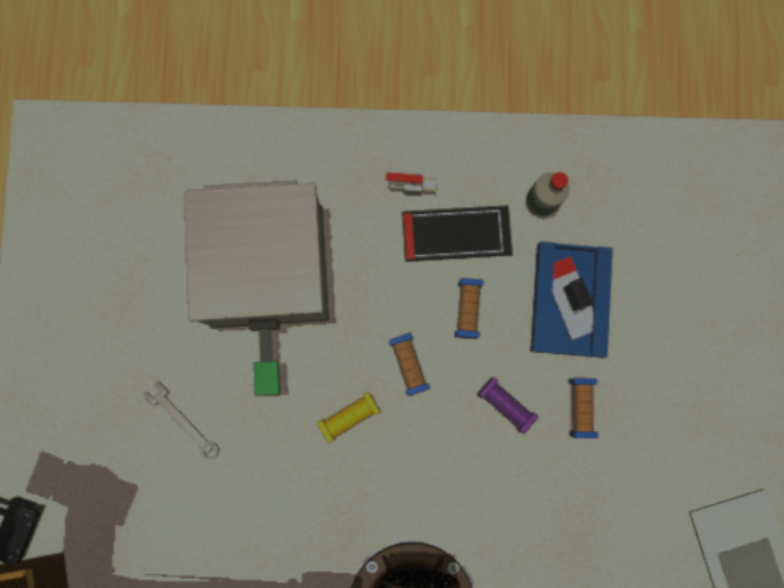

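The scene picture shows three brown and blue cartridges at (343,290), (338,360) and (172,377) in the 784-wide view. The purple one (240,327) and the yellow one (349,233) are look-alikes and stay. The lid is shut, the green tread is at (422,197), the cover sits askew in the tray at (250,455), and the mat's red stripe is on the bin's side. The top view agrees: cartridges at (409,364), (468,308) and (584,408).

```bash
cat >> h.py <<'E'
def seg(c,n):
    hsv=cv2.cvtColor(c['pixels'],cv2.COLOR_RGB2HSV);h,s,v=[hsv[...,i].astype(int) for i in range(3)]
    return {'blue':(h>100)&(h<122)&(s>120),'green':(h>50)&(h<80)&(s>120),'brown':(h>5)&(h<18)&(s>100),'red':((h<5)|(h>174))&(s>130),'dark':(v<60)}[n]
def rect(P):
    (c,s,a)=cv2.minAreaRect(P[:,:2].astype(np.float32)*1000)
    if s[0]<s[1]: s=(s[1],s[0]);a+=90
    return np.round(c,1),np.round(s,1),round((a+90)%180-90,1)
E
python3 - <<'E'
from h import *
for n in('top','scene'):
    c=cap(n);P=cloud(c);ok=c['range_z']>0
    print(n,'table z',np.median(P[...,2][ok&(abs(P[...,2])<.02)&(P[...,0]>.2)&(P[...,0]<.9)&(P[...,1]>-.4)]).round(4))
    m=(seg(c,'blue')|seg(c,'brown'))&ok&(P[...,2]>.008)&(P[...,2]<.06)&(P[...,0]>.2)&(P[...,0]<.85)
    k,l=cv2.connectedComponents(cv2.morphologyEx(m.astype(np.uint8),cv2.MORPH_CLOSE,np.ones((3,3))))
    for i in range(1,k):
        q=P[(l==i)&m]
        if len(q)>150: print('blue/brown',len(q),rect(q),q[:,:2].mean(0).round(3),np.percentile(q[:,2],95).round(3))
    q=P[seg(c,'green')&ok&(P[...,2]>.06)]; q=q[q[:,2]>np.percentile(q[:,2],95)-.006];print('tread',len(q),rect(q),q.mean(0).round(4))
    q=P[ok&(P[...,2]>.14)&(P[...,2]<.18)&(P[...,0]>.5)&(P[...,1]>.1)];print('lid',rect(q),q[:,2].mean())
    q=P[ok&(P[...,2]<.012)&(P[...,2]>-.01)&(P[...,0]>.6)&(P[...,0]<.8)&(P[...,1]>-.2)&(P[...,1]<.05)&(seg(c,'dark')|seg(c,'red'))];print('mat',rect(q))
    for R_,nm in((r.regions_of('mat',n),'mat'),(r.regions_of('cover',n),'cover'),(r.regions_of('tray',n),'tray')):
        for d in R_[:1]:
            q=P[d['pixels']&ok];print(nm,round(d['conf'],2),rect(q))
            if nm=='cover':
                f=q[(q[:,2]<.025)];print(' plate',rect(f),np.median(f[:,2]));t=q[q[:,2]>.065];print(' top',len(t),rect(t) if len(t)>5 else 0,t[:,2].mean() if len(t) else 0)
E
```

```text
top table z -0.0009
blue/brown 1679 (array([ 571.4, -295.7]), array([207. , 140.4]), -3.7) [ 0.567 -0.295] 0.034
blue/brown 515 (array([548.6, -98.3]), array([107.4,  39.9]), -4.5) [ 0.549 -0.098] 0.045
blue/brown 516 (array([441.8,  12.8]), array([106.6,  39.3]), 19.3) [0.442 0.013] 0.045
blue/brown 550 (array([ 366.8, -313.1]), array([105.1,  41.6]), -0.1) [ 0.366 -0.312] 0.045
tread 23 (array([103.9,  -5.1]), array([82.6,  2.7]), 86.7) [ 0.1041 -0.0075  0.2243]
lid (array([630.2, 288.8]), array([235.4, 227.1]), 4.8) 0.15973446215514975
mat (array([713.1, -78. ]), array([207.3, 130.3]), -87.3)
mat 0.84 (array([700.3, -79.2]), array([214.1, 106.4]), -85.2)
cover 0.84 (array([ 578.3, -299.8]), array([155.9,  71.1]), 20.0)
 plate (array([ 578.3, -299.8]), array([155.9,  71.1]), 20.0) 0.01175462165124086
 top 221 (array([ 575.5, -295.9]), array([53.7, 26.6]), 20.6) 0.07977966150046596
tray 0.73 (array([ 573.2, -295.8]), array([212.1, 142.5]), -3.8)
scene table z 0.0015
blue/brown 2028 (array([ 501.2, 1283.4]), array([602.3,  47.2]), 1.5) [0.527 1.276] 0.058
blue/brown 552 (array([446.5
[... 211 characters left out ...]
), 0.9) [ 0.38  -0.314] 0.045
blue/brown 2926 (array([ 574.3, -295.9]), array([212. , 136.9]), -3.7) [ 0.581 -0.301] 0.033
tread 188 (array([414.4, 268.2]), array([58.1, 41.7]), 5.7) [0.4152 0.2666 0.0805]
lid (array([629.1, 725.9]), array([1118.6,  248.5]), -89.5) 0.1612532103518147
mat (array([673.5, -79.2]), array([207.7, 151.5]), -85.2)
mat 0.65 (array([538.7, -91.3]), array([139.4,  55.9]), -4.1)
cover 0.92 (array([ 575.1, -295.1]), array([158.3,  67.5]), 22.3)
 plate (array([ 574.7, -294.9]), array([158.8,  65.1]), 20.5) 0.013765711976043593
 top 346 (array([ 578.4, -295.8]), array([54.2, 26.7]), 21.8) 0.08132419071246014
tray 0.66 (array([ 565.8, -293.4]), array([229.9, 148.4]), -3.8)
```

```bash
cat >> h.py <<'E'
def go(x,y,z,yaw,tilt=0,s=None):
    "numbers for jog_arm from the measured pose; tilt: turn about the tool's y first"
    s=s or r.get_state();A=R.from_euler('xyz',s['eef_rot'],degrees=True)
    B=R.from_euler('xyz',[180,0,yaw],degrees=True)*R.from_euler('y',tilt,degrees=True)
    d=A.inv().apply(np.array([x,y,z])-s['tcp_pos'])/.5; w=(A.inv()*B).as_rotvec(degrees=True)/360
    print('travel',d.round(4).tolist(),'dr',w.round(4).tolist())
E
python3 -c "
from h import *
go(.414,.268,.15,4.8)"
```

```text
travel [0.6167, 0.5802, 0.1532] dr [0.0, -0.0, -0.0644]
```

>>> {"fn": "jog_arm", "kwargs": {"travel": [[0.617,0.58,0.153],[0.617,0.58,0.153],[0.617,0.58,0.153],[0.617,0.58,0.153],[0.617,0.58,0.153],[0.617,0.58,0.153],[0.617,0.58,0.153],[0.617,0.58,0.153],[0.617,0.58,0.153],[0.617,0.58,0.153]], "dr": [[0,0,-0.0644],[0,0,-0.0644],[0,0,-0.0644],[0,0,-0.0644],[0,0,-0.0644],[0,0,-0.0644],[0,0,-0.0644],[0,0,-0.0644],[0,0,-0.0644],[0,0,-0.0644]], "claw": [1,1,1,1,1,1,1,1,1,1]}}

```text
time_s: 2.95
tcp_pos: [0.4141, 0.2691, 0.1504]
eef_rot: [-180.0, -0.0, 4.9]
contact_force: [-0.7, -0.1, -0.5]
gripper_width: 0.0879
gripper_force: 0.0
```

```bash
python3 - <<'E'
from h import *
s=r.get_state();print(s['tcp_pos'],s['eef_rot'],s['joints'].round(1))
c=cap('wrist');P=cloud(c);ok=c['range_z']>0;save('w1',c['pixels'])
q=P[seg(c,'green')&ok];q=q[abs(q[:,2]-.08)<.008];print(len(q),rect(q),q.mean(0).round(4))
print([(round(d['conf'],2),ray(c,d['at'],.079).round(4)) for d in r.tip_of('pedal_tread','wrist')])
go(.414,.268,.059,4.8)
E
```

```text
[0.41406318 0.26909955 0.15036188] [-1.79969345e+02 -2.84051521e-02  4.86801323e+00] [ 55.9   7.2 -27.9   0.  -54.8  39. ]
3496 (array([441.4, 271.4]), array([116.7,  43.1]), 5.0) [0.4139 0.2691 0.0784]
[(0.93, array([0.4119, 0.2706, 0.079 ]))]
travel [0.0001, 0.0022, 0.1824] dr [-0.0, -0.0, 0.0003]
```

View pics/w1.png

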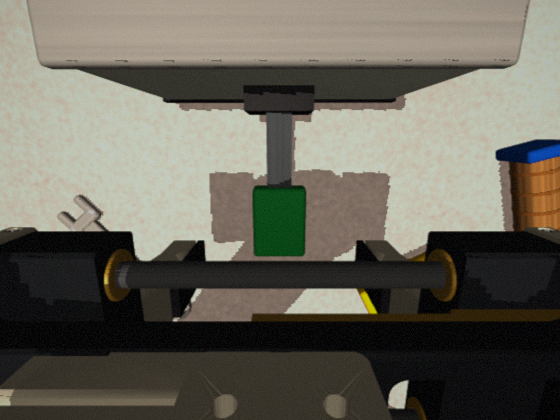

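Picture: green tread at (279,220), centred between the fingers, with the closed lid clear above it. It lies at (0.414, 0.269), top 0.078. I'm going down to pinch it.

>>> {"fn": "jog_arm", "kwargs": {"travel": [[0,0.001,0.08],[0,0.001,0.14],[0,0.001,0.182],[0,0.001,0.182],[0,0.001,0.182],[0,0.001,0.182],[0,0.001,0.182],[0,0.001,0.182],[0,0.001,0.182],[0,0.001,0.182]], "dr": [[0,0,0],[0,0,0],[0,0,0],[0,0,0],[0,0,0],[0,0,0],[0,0,0],[0,0,0],[0,0,0],[0,0,0]], "claw": [1,1,1,0.6,0.4,0.3,0.3,0.3,0.3,0.3], "newtons": 45}}

```text
time_s: 4.3
tcp_pos: [0.4144, 0.2699, 0.0596]
eef_rot: [-179.8, -0.1, 4.8]
contact_force: [-6.1, 8.1, -0.7]
gripper_width: 0.0437
gripper_force: 45.0
```

```bash
cat >> h.py <<'E'
def arc(a0,a1,n,yaw=4.8):
    "tool path with the pedal from angle a0 to a1 (rad), relative to the measured pose"
    s=r.get_state();A=R.from_euler('xyz',s['eef_rot'],degrees=True);e=np.radians(yaw);ex=np.array([np.cos(e),np.sin(e),0])
    # grasp vector from axis, in bin xz when up: tcp 115 out, TCP 20mm below tread top (9 above arm)
    f=lambda a:(-.115*np.cos(a)+.011*np.sin(a))*ex+np.array([0,0,-.115*np.sin(a)-.011*np.cos(a)])
    T=[];D=[]
    for i in range(1,n+1):
        a=a0+(a1-a0)*i/n;T.append((A.inv().apply(f(a)-f(a0))/.5).round(4).tolist())
        w=R.from_rotvec(-(a-a0)*np.array([-np.sin(e),np.cos(e),0]));D.append(((A.inv()*w*A).as_rotvec(degrees=True)/360).round(4).tolist())
    print(T);print(D)
E
python3 -c "
from h import *
s=r.get_state();print(s['tcp_pos'],s['gripper_width'],s['contact_force'])
arc(0,.41,10)"
```

```text
[0.41435769 0.26985846 0.05962872] 0.04370884098560196 [-6.12275111  8.0784834  -0.72140696]
[[0.0011, 0.0, 0.0094], [0.0025, 0.0001, 0.0188], [0.0044, 0.0001, 0.0281], [0.0066, 0.0001, 0.0373], [0.0092, 0.0002, 0.0464], [0.0122, 0.0002, 0.0554], [0.0155, 0.0003, 0.0642], [0.0192, 0.0003, 0.073], [0.0233, 0.0003, 0.0815], [0.0277, 0.0004, 0.0899]]
[[-0.0, 0.0065, -0.0], [-0.0, 0.0131, -0.0], [-0.0, 0.0196, -0.0001], [-0.0, 0.0261, -0.0001], [-0.0, 0.0326, -0.0001], [-0.0, 0.0392, -0.0001], [-0.0, 0.0457, -0.0002], [-0.0, 0.0522, -0.0002], [-0.0, 0.0587, -0.0002], [-0.0, 0.0653, -0.0002]]
```

>>> {"fn": "jog_arm", "kwargs": {"travel": [[0.0005,0,0.0047],[0.0011,0,0.0094],[0.0018,0,0.0141],[0.0025,0,0.0188],[0.0035,0,0.0235],[0.0044,0,0.0281],[0.0055,0,0.0327],[0.0066,0,0.0373],[0.0079,0,0.0419],[0.0092,0,0.0464]], "dr": [[0,0.0033,0],[0,0.0065,0],[0,0.0098,0],[0,0.0131,0],[0,0.0163,0],[0,0.0196,0],[0,0.0228,0],[0,0.0261,0],[0,0.0293,0],[0,0.0326,0]], "claw": [0.3,0.3,0.3,0.3,0.3,0.3,0.3,0.3,0.3,0.3]}}

```text
time_s: 5.55
tcp_pos: [0.4187, 0.2704, 0.0368]
eef_rot: [-179.8, -11.9, 4.9]
contact_force: [3.2, -1.0, 10.8]
gripper_width: 0.0432
gripper_force: 45.0
```

```bash
python3 -c "
from h import *
s=r.get_state();print(s['tcp_pos'],s['eef_rot'],s['gripper_width'],s['contact_force'])
arc(.205,.41,10)"
```

```text
[0.41870513 0.27044995 0.03678364] [-179.76407397  -11.85921727    4.89503671] 0.04321723888604382 [ 3.24442008 -0.96322526 10.80365164]
[[0.0005, 0.0, 0.0047], [0.0011, 0.0, 0.0094], [0.0018, 0.0001, 0.0141], [0.0025, 0.0001, 0.0188], [0.0034, 0.0001, 0.0234], [0.0044, 0.0001, 0.0281], [0.0054, 0.0002, 0.0327], [0.0066, 0.0002, 0.0373], [0.0079, 0.0002, 0.0418], [0.0092, 0.0002, 0.0464]]
[[-0.0, 0.0033, -0.0], [-0.0, 0.0065, -0.0], [-0.0, 0.0098, -0.0], [-0.0, 0.0131, -0.0001], [-0.0, 0.0163, -0.0001], [-0.0, 0.0196, -0.0001], [-0.0, 0.0228, -0.0001], [-0.0, 0.0261, -0.0001], [-0.0, 0.0294, -0.0001], [-0.0001, 0.0326, -0.0001]]
```

>>> {"fn": "jog_arm", "kwargs": {"travel": [[0.0005,0,0.0052],[0.0011,0,0.0104],[0.0018,0,0.0156],[0.0025,0,0.0208],[0.0035,0,0.026],[0.0044,0,0.031],[0.0055,0,0.036],[0.0066,0,0.041],[0.0079,0,0.0465],[0.0092,0,0.0515]], "dr": [[0,0.0033,0],[0,0.0065,0],[0,0.0098,0],[0,0.0131,0],[0,0.0163,0],[0,0.0196,0],[0,0.0228,0],[0,0.0261,0],[0,0.0293,0],[0,0.0326,0]], "claw": [0.3,0.3,0.3,0.3,0.3,0.3,0.3,0.3,0.3,0.3]}}

```text
time_s: 6.8
tcp_pos: [0.4569, 0.2818, 0.0529]
eef_rot: [176.6, -19.1, 3.6]
contact_force: [-27.6, -100.6, -14.4]
gripper_width: 0.0342
gripper_force: 53.4
```

```bash
python3 - <<'E'
from h import *
s=r.get_state();print(s['tcp_pos'],s['eef_rot'],s['gripper_width'],s['contact_force'])
c=cap('scene');save('s2',c['pixels']);P=cloud(c)
q=P[(c['range_z']>0)&(P[...,2]>.2)&(P[...,0]>.64)&(P[...,0]<.9)&(P[...,1]>.1)&(P[...,1]<.5)]
# plane of the lid
m=q.mean(0);n=np.linalg.svd(q-m,full_matrices=False)[2][2];print(len(q),m,n,q[:,2].max())
E
```

```text
[0.45693628 0.28177432 0.05288048] [176.59905712 -19.05925478   3.58435802] 0.03424919340375456 [ -27.58093787 -100.64205759  -14.44882652]
1664 [0.66341897 0.27263089 0.21576407] [-0.54642049 -0.04280925 -0.83641618] 0.23698229537163407
```

View pics/s2.png

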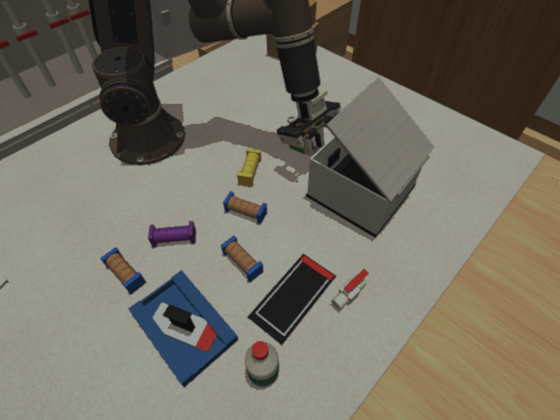

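>>> {"fn": "jog_arm", "kwargs": {"travel": [[0,0,0],[0,0,0],[0,0,0],[0,0,0],[0,0,0],[0,0,0],[0,0,0],[0,0,0],[0,0,0],[0,0,0]], "dr": [[0,0,0],[0,0,0],[0,0,0],[0,0,0],[0,0,0],[0,0,0],[0,0,0],[0,0,0],[0,0,0],[0,0,0]], "claw": [0.6,1,1,1,1,1,1,1,1,1]}}

```text
time_s: 8.1
tcp_pos: [0.4534, 0.2973, 0.0555]
eef_rot: [177.9, -19.1, 4.7]
contact_force: [3.1, 2.1, 2.1]
gripper_width: 0.0877
gripper_force: 1.3
```

```bash
python3 - <<'E'
from h import *
s=r.get_state();print(s['tcp_pos'],s['eef_rot'],s['gripper_width'],s['contact_force'],s['moment'],s['joints'].round(1))
c=cap('wrist');save('w3',c['pixels'])
go(.46,.275,.15,4.8)
E
```

```text
[0.45335679 0.29726787 0.05546444] [177.94040771 -19.08710163   4.72666365] 0.0877041282231836 [3.13314259 2.10677001 2.0640552 ] [0.59298079 0.15329878 0.34209257] [ 55.   11.3 -58.2  59.6 -18.5 -17.3]
travel [0.0708, 0.0518, -0.1738] dr [0.0057, -0.053, -0.0012]
```

View pics/w3.png

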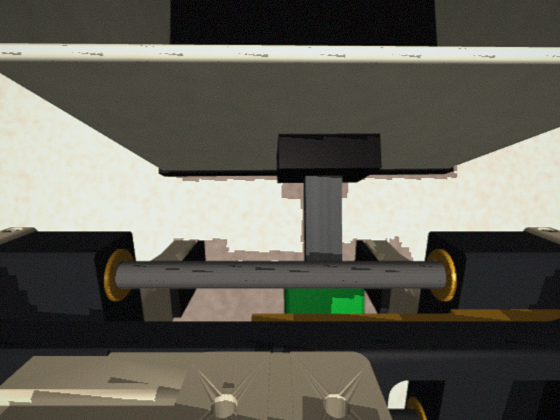

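Picture: fingers open around the pedal arm; the tread at (325,300) is behind them. Joint 3 reached its limit during the tilt, so the grip slid off. I'll press with shut fingers and the tool upright instead.

>>> {"fn": "jog_arm", "kwargs": {"travel": [[0.01,0.04,-0.1],[0.04,0.052,-0.174],[0.071,0.052,-0.174],[0.071,0.052,-0.174],[0.071,0.052,-0.174],[0.071,0.052,-0.174],[0.071,0.052,-0.174],[0.071,0.052,-0.174],[0.071,0.052,-0.174],[0.071,0.052,-0.174]], "dr": [[0,0,0],[0.003,-0.02,0],[0.0057,-0.053,-0.001],[0.0057,-0.053,-0.001],[0.0057,-0.053,-0.001],[0.0057,-0.053,-0.001],[0.0057,-0.053,-0.001],[0.0057,-0.053,-0.001],[0.0057,-0.053,-0.001],[0.0057,-0.053,-0.001]], "claw": [1,1,1,1,0,0,0,0,0,0]}}

```text
time_s: 9.4
tcp_pos: [0.4598, 0.2747, 0.15]
eef_rot: [180.0, -0.0, 4.8]
contact_force: [-0.0, 0.1, 0.4]
gripper_width: 0.0331
gripper_force: 0.0
```

```bash
python3 - <<'E'
from h import *
s=r.get_state();print(s['tcp_pos'],s['eef_rot'],s['gripper_width'],s['contact_force'],s['joints'].round(1))
for n in('wrist','scene'):
  c=cap(n);P=cloud(c);q=P[seg(c,'green')&(c['range_z']>0)&(P[...,2]>.02)&(P[...,2]<.09)&(P[...,0]<.5)&(P[...,0]>.35)];print(len(q),rect(q) if len(q) else 0,q.mean(0),np.percentile(q[:,2],[5,50,95]))
go(.417,.269,.09,4.8)
E
```

```text
[0.45977173 0.2747081  0.15004629] [ 1.79990734e+02 -5.06686098e-03  4.75604082e+00] 0.03308986979098383 [-0.00976637  0.12104881  0.38429125] [ 51.8  11.2 -23.    0.  -55.8  42.9]
1464 (array([413.4, 268.9]), array([59.4, 42.6]), 5.0) [0.42478515 0.27013213 0.06617409] [0.06159234 0.06703446 0.06879569]
206 (array([415.8, 267.6]), array([58.9, 40.9]), 2.6) [0.41622146 0.26399695 0.06668316] [0.06087077 0.06716211 0.07097521]
travel [-0.0865, 0.0044, 0.1201] dr [0.0, -0.0, -0.0002]
```

>>> {"fn": "jog_arm", "kwargs": {"travel": [[-0.088,0.004,0],[-0.088,0.004,0],[-0.088,0.004,0.06],[-0.088,0.004,0.12],[-0.088,0.004,0.15],[-0.088,0.004,0.165],[-0.087,0.004,0.175],[-0.087,0.004,0.185],[-0.086,0.004,0.195],[-0.085,0.004,0.205]], "dr": [[0,0,0],[0,0,0],[0,0,0],[0,0,0],[0,0,0],[0,0,0],[0,0,0],[0,0,0],[0,0,0],[0,0,0]], "claw": [0,0,0,0,0,0,0,0,0,0], "newtons": 20}}

```text
time_s: 10.75
tcp_pos: [0.4185, 0.2693, 0.0488]
eef_rot: [-180.0, -0.1, 4.8]
contact_force: [-1.0, -3.6, 9.1]
gripper_width: 0.0003
gripper_force: 4.7
```

>>> {"fn": "jog_arm", "kwargs": {"travel": [[0,0,0.005],[0,0,0.01],[0.001,0,0.014],[0.002,0,0.018],[0.003,0,0.022],[0.003,0,0.026],[0.004,0,0.028],[0.004,0,0.03],[0.005,0,0.032],[0.005,0,0.032]], "dr": [[0,0,0],[0,0,0],[0,0,0],[0,0,0],[0,0,0],[0,0,0],[0,0,0],[0,0,0],[0,0,0],[0,0,0]], "claw": [0,0,0,0,0,0,0,0,0,0]}}

```text
time_s: 12.0
tcp_pos: [0.4213, 0.27, 0.0369]
eef_rot: [-179.9, -0.2, 4.9]
contact_force: [-19.5, -10.3, 58.1]
gripper_width: 0.0006
gripper_force: 31.3
```

>>> {"fn": "jog_arm", "kwargs": {"travel": [[0,0,-0.01],[0,0,-0.03],[0,0,-0.08],[0,0,-0.16],[0,0,-0.25],[0,0,-0.3],[0,0,-0.3],[0,0,-0.3],[0,0,-0.3],[0,0,-0.3]], "dr": [[0,0,0],[0,0,0],[0,0,0],[0,0,0],[0,0,0],[0,0,0],[0,0,0],[0,0,0],[0,0,0],[0,0,0]], "claw": [0,0,0,0,0.5,1,1,1,1,1]}}

```text
time_s: 13.25
tcp_pos: [0.4201, 0.2691, 0.1807]
eef_rot: [179.9, 0.1, 4.7]
contact_force: [-0.4, -0.1, -0.3]
gripper_width: 0.0542
gripper_force: 0.0
```

```bash
python3 - <<'E'
from h import *
s=r.get_state();print(s['tcp_pos'],s['contact_force'])
c=cap('wrist');P=cloud(c);q=P[seg(c,'green')&(c['range_z']>0)&(P[...,0]<.5)&(P[...,0]>.35)];print('tread',len(q),rect(q),q.mean(0))
c=cap('scene');save('s3',c['pixels']);P=cloud(c)
q=P[(c['range_z']>0)&(P[...,2]>.2)&(P[...,0]>.66)&(P[...,0]<.9)&(P[...,1]>.1)&(P[...,1]<.5)]
m=q.mean(0);print(len(q),m,np.linalg.svd(q-m,full_matrices=False)[2][2],q[:,2].max())
for n in('top','scene'):
    c=cap(n);P=cloud(c);m=(seg(c,'blue')|seg(c,'brown'))&(c['range_z']>0)&(P[...,2]>.008)&(P[...,2]<.06)&(P[...,0]>.2)&(P[...,0]<.85)&(abs(P[...,1])<.5)
    k,l=cv2.connectedComponents(cv2.morphologyEx(m.astype(np.uint8),cv2.MORPH_CLOSE,np.ones((3,3))))
    for i in range(1,k):
        q=P[(l==i)&m]
        if len(q)>150: print(n,len(q),rect(q))
go(.444,.0125,.15,19.5)
E
```

```text
[0.42009258 0.26914472 0.18074128] [-0.41924561 -0.11947561 -0.26126387]
tread 3551 (array([425.9, 264.9]), array([136.8,  68.1]), -85.3) [0.43381786 0.26884856 0.14978242]
1935 [0.75501557 0.27363359 0.31044053] [ 0.99716262  0.07380026 -0.01484006] 0.37841312470412336
top 1644 (array([ 571.2, -295.5]), array([206.9, 139.6]), -3.6)
top 507 (array([548.4, -98.3]), array([106.4,  40. ]), -4.4)
top 509 (array([442. ,  12.2]), array([106.2,  39.5]), 20.0)
top 547 (array([ 366.5, -312.7]), array([105. ,  40.7]), 0.8)
scene 553 (array([446.5,  11.9]), array([108.8,  42.1]), 19.8)
scene 665 (array([552.6, -99.2]), array([109.6,  41.3]), -4.2)
scene 740 (array([ 371.8, -314.4]), array([110.1,  40. ]), 1.0)
scene 2917 (array([ 574.6, -296. ]), array([211.3, 137. ]), -3.8)
travel [0.005, 0.5158, 0.0627] dr [0.0001, 0.0001, -0.041]
```

View pics/s3.png

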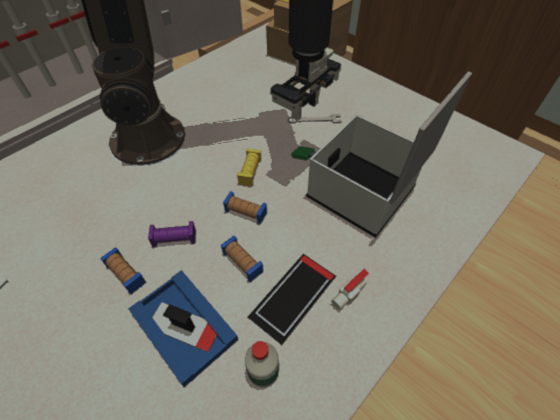

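The lid is upright at (430,125) and the tread is down at (302,153). Candidates in this view: brown ones at (245,207), (242,257) and (121,269), plus purple (172,234) and yellow (249,165). The three brown ones with blue caps fit the description. I'm going above the first.

>>> {"fn": "jog_arm", "kwargs": {"travel": [[0.005,0.516,0.0],[0.005,0.516,0.0],[0.005,0.516,0.0],[0.005,0.516,0.06],[0.005,0.516,0.06],[0.005,0.516,0.06],[0.005,0.516,0.06],[0.005,0.516,0.06],[0.005,0.516,0.06],[0.005,0.516,0.06]], "dr": [[0,0,-0.041],[0,0,-0.041],[0,0,-0.041],[0,0,-0.041],[0,0,-0.041],[0,0,-0.041],[0,0,-0.041],[0,0,-0.041],[0,0,-0.041],[0,0,-0.041]], "claw": [1,1,1,1,1,1,1,1,1,1]}}

```text
time_s: 14.7
tcp_pos: [0.4441, 0.013, 0.1516]
eef_rot: [180.0, -0.0, 19.5]
contact_force: [-0.1, -0.4, 0.6]
gripper_width: 0.0877
gripper_force: 0.0
```

```bash
cat >> h.py <<'E'
def cart(near=None):
    s=r.get_state();c=cap('wrist');P=cloud(c);m=(seg(c,'blue')|seg(c,'brown'))&(c['range_z']>0)&(P[...,2]>.008)&(P[...,2]<.06)
    if near is not None: m&=np.hypot(P[...,0]-near[0],P[...,1]-near[1])<.08
    q=P[m];print('cart',len(q),rect(q),np.percentile(q[:,2],98).round(4));b=rect(P[m&seg(c,'brown')]);print('brown',b)
    return c
E
python3 - <<'E'
from h import *
s=r.get_state();print(s['tcp_pos'],s['eef_rot'],s['joints'].round(1))
c=cart((.444,.012));save('w4',c['pixels'])
go(.444,.0125,.008,19.8)
E
```

```text
[0.44413707 0.01298833 0.15164773] [ 1.79999072e+02 -6.50274844e-03  1.95461394e+01] [ 27.2   2.3 -33.4   0.  -54.3  82.3]
cart 4135 (array([445. ,  12.8]), array([106.6,  42. ]), 20.2) 0.0443
brown (array([442.9,  12. ]), array([85.1, 37.8]), 20.2)
travel [-0.0004, 0.0006, 0.2872] dr [0.0, -0.0, -0.0007]
```

View pics/w4.png

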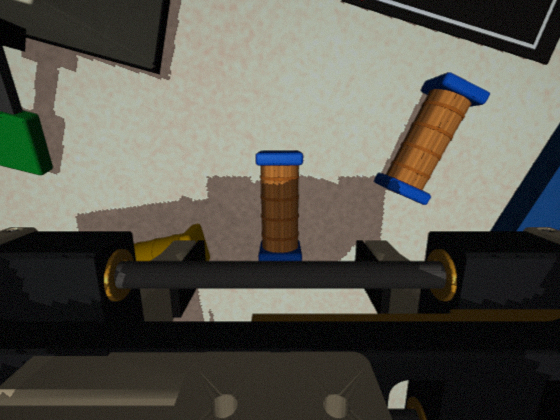

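Picture: cartridge A, brown with blue caps, at (280,205), lined up between the fingers. Yellow is just off to the left at (175,245) and clear of the finger's path. Gripping A.

>>> {"fn": "jog_arm", "kwargs": {"travel": [[0,0,0.12],[0,0,0.22],[0,0,0.286],[0,0,0.286],[0,0,0.286],[0,0,0.286],[0,0,0.286],[0,0,0.286],[0,0,0.286],[0,0,0.286]], "dr": [[0,0,-0.001],[0,0,-0.001],[0,0,-0.001],[0,0,-0.001],[0,0,-0.001],[0,0,-0.001],[0,0,-0.001],[0,0,-0.001],[0,0,-0.001],[0,0,-0.001]], "claw": [1,1,1,1,0.3,0.2,0.2,0.2,0.2,0.2], "newtons": 25}}

```text
time_s: 16.0
tcp_pos: [0.4441, 0.0125, 0.0087]
eef_rot: [180.0, -0.0, 19.9]
contact_force: [-0.3, 0.3, 2.5]
gripper_width: 0.0376
gripper_force: 25.0
```

```bash
python3 - <<'E'
from h import *
s=r.get_state();print(s['tcp_pos'],s['gripper_width'],s['gripper_force'])
go(s['tcp_pos'][0],s['tcp_pos'][1],.27,20)
go(.598,.335,.27,4.8)
go(.598,.335,.13,4.8)
E
```

```text
[0.4441353  0.01253413 0.00867418] 0.03756635157995247 25.000237226486206
travel [0.0, 0.0, -0.5227] dr [0.0, -0.0, -0.0004]
travel [0.5085, -0.5021, -0.5226] dr [-0.0, -0.0, 0.0418]
travel [0.5085, -0.5021, -0.2426] dr [-0.0, -0.0, 0.0418]
```

>>> {"fn": "jog_arm", "kwargs": {"travel": [[0,0,-0.12],[0,0,-0.24],[0,0,-0.36],[0,0,-0.48],[0.1,-0.08,-0.51],[0.2,-0.16,-0.51],[0.3,-0.24,-0.51],[0.4,-0.32,-0.51],[0.5,-0.4,-0.51],[0.525,-0.48,-0.51]], "dr": [[0,0,0],[0,0,0],[0,0,0],[0,0,0],[0,0,0.02],[0,0,0.042],[0,0,0.042],[0,0,0.042],[0,0,0.042],[0,0,0.042]], "claw": [0.2,0.2,0.2,0.2,0.2,0.2,0.2,0.2,0.2,0.2]}}

```text
time_s: 17.25
tcp_pos: [0.6105, 0.3288, 0.261]
eef_rot: [179.9, 0.2, 4.7]
contact_force: [0.1, -0.5, -2.1]
gripper_width: 0.0374
gripper_force: 25.0
```

```bash
python3 - <<'E'
from h import *
s=r.get_state();print(s['tcp_pos'],s['gripper_width'],s['gripper_force'])
go(.610,.327,.27,4.8)
go(.610,.327,.105,4.8)
E
```

```text
[0.61048087 0.32882307 0.26102939] 0.03737726817556732 24.99842941761017
travel [-0.0013, 0.0036, -0.0179] dr [0.0003, 0.0004, -0.0004]
travel [-0.0004, 0.003, 0.3121] dr [0.0003, 0.0004, -0.0004]
```

>>> {"fn": "jog_arm", "kwargs": {"travel": [[0,0.003,0.12],[0,0.003,0.22],[0,0.003,0.3],[0,0.003,0.31],[0,0.003,0.31],[0,0.003,0.31],[0,0.003,0.31],[0,0.003,0.2],[0,0.003,0.08],[0,0.003,0]], "dr": [[0,0,0],[0,0,0],[0,0,0],[0,0,0],[0,0,0],[0,0,0],[0,0,0],[0,0,0],[0,0,0],[0,0,0]], "claw": [0.2,0.2,0.2,0.2,0.63,0.63,0.63,0.63,0.63,0.63]}}

```text
time_s: 18.5
tcp_pos: [0.6104, 0.3262, 0.2684]
eef_rot: [-179.8, -0.3, 4.7]
contact_force: [0.2, 0.3, -0.6]
gripper_width: 0.0554
gripper_force: 0.0
```

```bash
python3 - <<'E'
from h import *
s=r.get_state();print(s['tcp_pos'],s['gripper_width'],s['contact_force'])
c=cap('scene');print([(np.round(d['extent']),round(d['conf'],2)) for d in r.boxes_of('cartridge0','scene')])
go(.551,-.099,.26,-4.3);go(.551,-.099,.15,-4.3)
E
```

```text
[0.6104032  0.32619068 0.26843358] 0.0554441921580749 [ 0.20783954  0.26526379 -0.58828279]
[(array([348., 156., 387., 193.]), 0.84), (array([100., 246., 145., 295.]), 0.81), (array([147., 225., 201., 246.]), 0.73), (array([222., 235., 265., 282.]), 0.67), (array([237., 149., 264., 187.]), 0.67), (array([290., 114., 341., 126.]), 0.37)]
travel [-0.1921, 0.8391, 0.016] dr [-0.001, -0.0015, 0.0251]
travel [-0.1942, 0.8403, 0.236] dr [-0.001, -0.0015, 0.0251]
```

A is in the bin, and B stays at (243,258). Next is B.

>>> {"fn": "jog_arm", "kwargs": {"travel": [[-0.194,0.84,0.015],[-0.194,0.84,0.015],[-0.194,0.84,0.015],[-0.194,0.84,0.02],[-0.194,0.84,0.1],[-0.194,0.84,0.2],[-0.194,0.84,0.236],[-0.194,0.84,0.236],[-0.194,0.84,0.236],[-0.194,0.84,0.236]], "dr": [[-0.001,-0.001,0.025],[-0.001,-0.001,0.025],[-0.001,-0.001,0.025],[-0.001,-0.001,0.025],[-0.001,-0.001,0.025],[-0.001,-0.001,0.025],[-0.001,-0.001,0.025],[-0.001,-0.001,0.025],[-0.001,-0.001,0.025],[-0.001,-0.001,0.025]], "claw": [1,1,1,1,1,1,1,1,1,1]}}

```text
time_s: 19.85
tcp_pos: [0.5484, -0.1004, 0.1467]
eef_rot: [179.6, 0.2, -4.3]
contact_force: [-0.8, 0.4, -0.3]
gripper_width: 0.0876
gripper_force: 0.0
```

```bash
python3 - <<'E'
from h import *
s=r.get_state();print(s['tcp_pos'],s['eef_rot'])
cart((.551,-.099))
go(.551,-.099,.008,-4.3)
E
```

```text
[ 0.54841684 -0.10037028  0.14666241] [179.61749559   0.22879139  -4.26355526]
cart 4275 (array([ 580.2, -102.4]), array([100. ,  41.8]), -4.2) 0.0439
brown (array([ 584.3, -102.7]), array([85.8, 37.3]), -3.9)
travel [0.0055, -0.0043, 0.2777] dr [0.001, 0.0005, 0.0002]
```

```bash
python3 - <<'E'
from h import *
cart((.584,-.103))
for n in('scene','top'):
    c=cap(n);P=cloud(c)
    m=seg(c,'brown')&(c['range_z']>0)&(P[...,2]>.008)&(P[...,2]<.06)&(P[...,0]>.5)&(P[...,0]<.68)&(P[...,1]>-.2)&(P[...,1]<0)
    print(n,m.sum(),rect(P[m]) if m.sum()>5 else 0)
go(.584,-.1025,.1,-4.1);go(.584,-.1025,.008,-4.1)
E
```

```text
cart 4830 (array([ 584.5, -102.6]), array([108.3,  42.9]), -3.9) 0.0443
brown (array([ 584.5, -103. ]), array([85.8, 37.6]), -4.0)
scene 464 (array([ 584. , -103.2]), array([84.4, 33.2]), -3.9)
top 0 0
travel [0.0718, -0.0004, 0.0928] dr [0.001, 0.0006, -0.0003]
travel [0.0726, -0.0016, 0.2768] dr [0.001, 0.0006, -0.0003]
```

>>> {"fn": "jog_arm", "kwargs": {"travel": [[0.073,-0.001,0.05],[0.073,-0.001,0.15],[0.073,-0.001,0.24],[0.073,-0.001,0.277],[0.073,-0.001,0.277],[0.073,-0.001,0.277],[0.073,-0.001,0.277],[0.073,-0.001,0.277],[0.073,-0.001,0.277],[0.073,-0.001,0.277]], "dr": [[0.001,0,0],[0.001,0,0],[0.001,0,0],[0.001,0,0],[0.001,0,0],[0.001,0,0],[0.001,0,0],[0.001,0,0],[0.001,0,0],[0.001,0,0]], "claw": [1,1,1,1,1,0.2,0.2,0.2,0.2,0.2]}}

```text
time_s: 21.3
tcp_pos: [0.5832, -0.1038, 0.007]
eef_rot: [180.0, 0.3, -4.3]
contact_force: [-1.0, -0.1, 0.0]
gripper_width: 0.0432
gripper_force: 0.0
```

```bash
python3 - <<'E'
from h import *
s=r.get_state();print(s['tcp_pos'],s['gripper_width'],s['gripper_force'])
go(.616,.247,.27,4.8)
E
```

```text
[ 0.58318303 -0.10381276  0.00699946] 0.043242887769792876 0.0
travel [0.0102, -0.7043, -0.5264] dr [0.0, 0.0009, -0.0252]
```

>>> {"fn": "jog_arm", "kwargs": {"travel": [[0,0,0],[0,0,0],[0,0,-0.12],[0,0,-0.24],[0,0,-0.36],[0,0,-0.48],[0.01,-0.1,-0.526],[0.01,-0.22,-0.526],[0.01,-0.34,-0.526],[0.01,-0.46,-0.526]], "dr": [[0,0,0],[0,0,0],[0,0,0],[0,0,0],[0,0,0],[0,0,0],[0,0,-0.015],[0,0,-0.025],[0,0,-0.025],[0,0,-0.025]], "claw": [0.2,0.2,0.2,0.2,0.2,0.2,0.2,0.2,0.2,0.2]}}

```text
time_s: 22.55
tcp_pos: [0.6063, 0.1269, 0.2693]
eef_rot: [-180.0, 0.4, 4.7]
contact_force: [0.8, 0.0, -1.8]
gripper_width: 0.0372
gripper_force: 25.0
```

```bash
python3 - <<'E'
from h import *
s=r.get_state();print(s['tcp_pos'],s['gripper_width'],s['gripper_force'])
go(.616,.247,.27,4.8)
go(.616,.247,.105,4.8)
E
```

```text
[0.60631677 0.12693244 0.26928977] 0.03715889964219276 24.99645173549652
travel [0.039, -0.2377, -0.0016] dr [-0.0001, 0.001, -0.0002]
travel [0.0412, -0.2376, 0.3284] dr [-0.0001, 0.001, -0.0002]
```

>>> {"fn": "jog_arm", "kwargs": {"travel": [[0.02,-0.12,0],[0.039,-0.238,0],[0.04,-0.238,0.12],[0.04,-0.238,0.24],[0.04,-0.238,0.32],[0.04,-0.238,0.325],[0.04,-0.238,0.325],[0.04,-0.238,0.325],[0.04,-0.238,0.2],[0.04,-0.238,0.08]], "dr": [[0,0.001,0],[0,0.001,0],[0,0.001,0],[0,0.001,0],[0,0.001,0],[0,0.001,0],[0,0.001,0],[0,0.001,0],[0,0.001,0],[0,0.001,0]], "claw": [0.2,0.2,0.2,0.2,0.2,0.63,0.63,0.63,0.63,0.63]}}

```text
time_s: 23.8
tcp_pos: [0.617, 0.2454, 0.2331]
eef_rot: [-179.9, -0.1, 4.7]
contact_force: [0.6, 0.6, 0.6]
gripper_width: 0.0551
gripper_force: 0.0
```

```bash
python3 - <<'E'
from h import *
s=r.get_state();print(s['tcp_pos'],s['gripper_width'],s['contact_force'])
go(s['tcp_pos'][0],s['tcp_pos'][1],.28,4.8)
go(.38,-.314,.28,.6)
E
```

```text
[0.61697874 0.24541004 0.23305067] 0.0551392143557725 [0.6007448  0.58136608 0.61790007]
travel [0.0002, -0.0001, -0.0939] dr [-0.0002, -0.0004, -0.0002]
travel [-0.5646, 1.0757, -0.0962] dr [-0.0002, -0.0004, 0.0115]
```

>>> {"fn": "jog_arm", "kwargs": {"travel": [[-0.52,0.98,-0.095],[-0.52,0.98,-0.095],[-0.52,0.98,-0.095],[-0.52,0.98,-0.095],[-0.52,0.98,-0.095],[-0.52,0.98,-0.095],[-0.52,0.98,-0.095],[-0.52,0.98,-0.095],[-0.52,0.98,-0.095],[-0.52,0.98,-0.095]], "dr": [[0,0,0.0115],[0,0,0.0115],[0,0,0.0115],[0,0,0.0115],[0,0,0.0115],[0,0,0.0115],[0,0,0.0115],[0,0,0.0115],[0,0,0.0115],[0,0,0.0115]], "claw": [1,1,1,1,1,1,1,1,1,1]}}

```text
time_s: 25.05
tcp_pos: [0.3966, -0.2674, 0.2791]
eef_rot: [179.9, -0.2, 0.3]
contact_force: [0.3, 1.2, 0.7]
gripper_width: 0.0879
gripper_force: 0.0
```

```bash
python3 - <<'E'
from h import *
s=r.get_state();print(s['tcp_pos'],s['eef_rot'])
cart((.37,-.314))
go(.3705,-.314,.12,.8)
E
```

```text
[ 0.3966249  -0.26741004  0.2791389 ] [179.94416159  -0.24442013   0.29109226]
cart 2012 (array([ 370.1, -314.2]), array([108.3,  43.2]), 0.5) 0.0443
brown (array([ 368. , -314.6]), array([84.7, 37.8]), -0.0)
travel [-0.0554, 0.0955, 0.3172] dr [0.0001, -0.0006, -0.0012]
```

>>> {"fn": "jog_arm", "kwargs": {"travel": [[-0.056,0.095,0.1],[-0.056,0.095,0.22],[-0.056,0.095,0.34],[-0.056,0.095,0.45],[-0.056,0.095,0.52],[-0.056,0.095,0.54],[-0.056,0.095,0.54],[-0.056,0.095,0.54],[-0.056,0.095,0.54],[-0.056,0.095,0.54]], "dr": [[0,-0.0006,0],[0,-0.0006,0],[0,-0.0006,0],[0,-0.0006,0],[0,-0.0006,0],[0,-0.0006,0],[0,-0.0006,0],[0,-0.0006,0],[0,-0.0006,0],[0,-0.0006,0]], "claw": [1,1,1,1,1,1,0.2,0.2,0.2,0.2]}}

```text
time_s: 26.35
tcp_pos: [0.3711, -0.3122, 0.0076]
eef_rot: [180.0, 0.1, 0.6]
contact_force: [-0.4, -0.3, -1.0]
gripper_width: 0.053
gripper_force: 0.0
```

```bash
python3 - <<'E'
from h import *
s=r.get_state();print(s['tcp_pos'],s['gripper_width'],s['gripper_force'])
go(.45,-.1,.27,4.8)
go(.613,.287,.27,4.8)
E
```

```text
[ 0.37107461 -0.31218334  0.00761591] 0.05302494405850567 0.0
travel [0.1613, -0.4226, -0.5251] dr [0.0, 0.0003, -0.0117]
travel [0.4952, -1.1933, -0.5258] dr [0.0, 0.0003, -0.0117]
```

>>> {"fn": "jog_arm", "kwargs": {"travel": [[0,0,0],[0,0,0],[0,0,0],[0,0,-0.12],[0,0,-0.24],[0,0,-0.36],[0,0,-0.48],[0.04,-0.1,-0.525],[0.08,-0.21,-0.525],[0.12,-0.32,-0.525]], "dr": [[0,0,0],[0,0,0],[0,0,0],[0,0,0],[0,0,0],[0,0,0],[0,0,0],[0,0,-0.0117],[0,0,-0.0117],[0,0,-0.0117]], "claw": [0.2,0.2,0.2,0.2,0.2,0.2,0.2,0.2,0.2,0.2]}}

```text
time_s: 27.6
tcp_pos: [0.4297, -0.1498, 0.2691]
eef_rot: [-179.9, 0.2, 4.7]
contact_force: [2.2, -0.8, -1.6]
gripper_width: 0.0374
gripper_force: 25.0
```

```bash
python3 - <<'E'
from h import *
s=r.get_state();print(s['tcp_pos'],s['gripper_width'],s['gripper_force'])
go(.613,.287,.27,4.8)
E
```

```text
[ 0.42968611 -0.14981257  0.2691109 ] 0.03743459412907691 24.997928738594055
travel [0.4376, -0.8403, -0.002] dr [-0.0002, 0.0005, -0.0002]
```

>>> {"fn": "jog_arm", "kwargs": {"travel": [[0.438,-0.84,0],[0.438,-0.84,0],[0.438,-0.84,0],[0.438,-0.84,0],[0.438,-0.84,0],[0.438,-0.84,0],[0.438,-0.84,0],[0.438,-0.84,0],[0.438,-0.84,0],[0.438,-0.84,0]], "dr": [[0,0,0],[0,0,0],[0,0,0],[0,0,0],[0,0,0],[0,0,0],[0,0,0],[0,0,0],[0,0,0],[0,0,0]], "claw": [0.2,0.2,0.2,0.2,0.2,0.2,0.2,0.2,0.2,0.2]}}

```text
time_s: 28.85
tcp_pos: [0.6123, 0.285, 0.2676]
eef_rot: [180.0, 0.3, 4.8]
contact_force: [-0.7, -0.3, -1.1]
gripper_width: 0.0376
gripper_force: 25.0
```

>>> {"fn": "jog_arm", "kwargs": {"travel": [[0,0,0.12],[0,0,0.24],[0,0,0.31],[0,0,0.32],[0,0,0.32],[0,0,0.32],[0,0,0.32],[0,0,0.2],[0,0,0.08],[0,0,0]], "dr": [[0,0,0],[0,0,0],[0,0,0],[0,0,0],[0,0,0],[0,0,0],[0,0,0],[0,0,0],[0,0,0],[0,0,0]], "claw": [0.2,0.2,0.2,0.2,0.63,0.63,0.63,0.63,0.63,0.63]}}

```text
time_s: 30.1
tcp_pos: [0.6136, 0.2857, 0.2733]
eef_rot: [-179.8, -0.1, 4.8]
contact_force: [0.4, 0.5, -0.4]
gripper_width: 0.0553
gripper_force: 0.0
```

```bash
python3 - <<'E'
from h import *
s=r.get_state();print(s['tcp_pos'],s['gripper_width'],s['contact_force'])
c=cap('scene');a=c['pixels'];w=cap('wrist')['pixels']
save('s5',np.hstack([cv2.resize(a,(400,300)),cv2.resize(w,(400,300))]))
go(.423,.272,.27,4.8)
go(.423,.272,.15,4.8)
E
```

```text
[0.61357067 0.28570629 0.27331822] 0.05534893472573235 [ 0.37758072  0.5339561  -0.43165971]
travel [-0.3853, -0.0036, 0.0097] dr [-0.0009, -0.001, 0.0001]
travel [-0.3868, -0.0022, 0.2497] dr [-0.0009, -0.001, 0.0001]
```

View pics/s5.png

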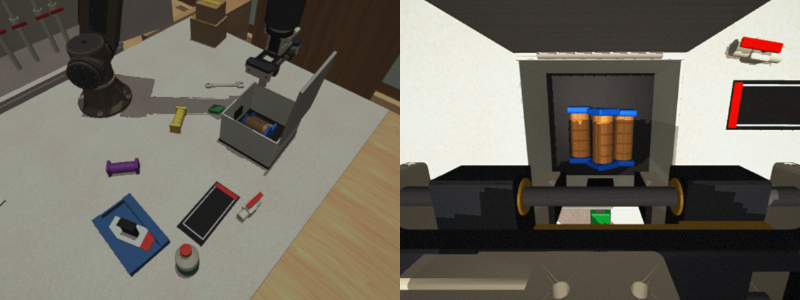

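Picture: all three cartridges lie in the bin, below the rim (right half, (601,137)). Purple and yellow are untouched. Next I pinch the lowered tread.

>>> {"fn": "jog_arm", "kwargs": {"travel": [[-0.12,0,0],[-0.24,0,0],[-0.34,-0.003,0.005],[-0.387,-0.002,0.05],[-0.387,-0.002,0.16],[-0.387,-0.002,0.25],[-0.387,-0.002,0.25],[-0.387,-0.002,0.25],[-0.387,-0.002,0.25],[-0.387,-0.002,0.25]], "dr": [[-0.001,-0.001,0],[-0.001,-0.001,0],[-0.001,-0.001,0],[-0.001,-0.001,0],[-0.001,-0.001,0],[-0.001,-0.001,0],[-0.001,-0.001,0],[-0.001,-0.001,0],[-0.001,-0.001,0],[-0.001,-0.001,0]], "claw": [1,1,1,1,1,1,1,1,1,1]}}

```text
time_s: 31.45
tcp_pos: [0.4201, 0.2708, 0.1456]
eef_rot: [179.8, 0.5, 4.8]
contact_force: [0.2, -0.1, -0.4]
gripper_width: 0.0877
gripper_force: 0.0
```

```bash
python3 - <<'E'
from h import *
s=r.get_state();print(s['tcp_pos'],s['eef_rot'])
c=cap('wrist');P=cloud(c);q=P[seg(c,'green')&(c['range_z']>0)&(P[...,2]<.06)&(P[...,2]>.005)&(abs(P[...,0]-.42)<.06)&(abs(P[...,1]-.27)<.04)];print(len(q),rect(q),q.mean(0),np.polyfit(q[:,0],q[:,2],1))
go(.4195,.269,.010,4.8)
E
```

```text
[0.42007888 0.27083088 0.14563315] [179.78145103   0.45841803   4.7983684 ]
2339 (array([421. , 269.6]), array([58.7, 42.6]), 4.8) [0.4228411  0.26990543 0.03448725] [ 0.36150364 -0.11837134]
travel [0.0011, 0.0021, 0.2707] dr [0.0007, 0.0013, 0.0]
```

>>> {"fn": "jog_arm", "kwargs": {"travel": [[0.002,0.0015,0.1],[0.002,0.0015,0.2],[0.002,0.0015,0.25],[0.002,0.0015,0.27],[0.002,0.0015,0.27],[0.002,0.0015,0.27],[0.002,0.0015,0.27],[0.002,0.0015,0.27],[0.002,0.0015,0.27],[0.002,0.0015,0.27]], "dr": [[0.0007,0.0013,0],[0.0007,0.0013,0],[0.0007,0.0013,0],[0.0007,0.0013,0],[0.0007,0.0013,0],[0.0007,0.0013,0],[0.0007,0.0013,0],[0.0007,0.0013,0],[0.0007,0.0013,0],[0.0007,0.0013,0]], "claw": [1,1,1,1,0.3,0.3,0.3,0.3,0.3,0.3], "newtons": 25}}

```text
time_s: 32.75
tcp_pos: [0.4195, 0.2704, 0.0097]
eef_rot: [-179.9, 0.0, 4.8]
contact_force: [-5.1, 6.3, 1.3]
gripper_width: 0.0442
gripper_force: 25.0
```

```bash
python3 - <<'E'
from h import *
s=r.get_state();print(s['tcp_pos'],s['eef_rot'],s['gripper_width'],s['gripper_force'],s['contact_force'])
e=np.radians(4.8);ex=np.array([np.cos(e),np.sin(e),0]);ey=np.array([-np.sin(e),np.cos(e),0])
ax=np.array([.5300,.2788,.070])
A=R.from_euler('xyz',[180,0,4.8],degrees=True);t0=s['tcp_pos'];g0=t0+[0,0,.019]-ax
gx,gz=g0@ex,g0[2];print('r',np.hypot(gx,gz))
def pose(a,tilt):
    d=a-.4 # raising: rotate +(-d) about ey
    g=R.from_rotvec(-d*ey).apply(g0);w=R.from_rotvec(np.radians(tilt)*ey)
    return ax+g+w.apply([0,0,-.019]),w*A
k=[(.4-.0105*i,12*i/39) for i in range(41)]
for b in range(4):
    p0,R0=pose(*k[b*10])
    T=[];D=[]
    for i in range(1,11):
        p,Q=pose(*k[b*10+i]);T.append((R0.inv().apply(p-p0)/.5).round(4).tolist());D.append((((R0.inv()*Q).as_rotvec(degrees=True))/360).round(4)[1])
    print(T,[float(x) for x in D])
E
```

```text
[0.41949084 0.27035703 0.00972226] [-1.79929633e+02  1.54548000e-02  4.84324684e+00] 0.04415388588058169 25.008662939071655 [-5.06326048  6.27234509  1.30003617]
r 0.118265444797268
[[-0.0011, -0.0, -0.0023], [-0.0021, 0.0, -0.0047], [-0.0031, 0.0, -0.007], [-0.0041, 0.0, -0.0094], [-0.005, -0.0, -0.0118], [-0.006, 0.0, -0.0141], [-0.0069, -0.0, -0.0165], [-0.0078, -0.0, -0.0189], [-0.0086, 0.0, -0.0213], [-0.0095, 0.0, -0.0237]] [-0.0009, -0.0017, -0.0026, -0.0034, -0.0043, -0.0051, -0.006, -0.0068, -0.0077, -0.0085]
[[-0.0009, 0.0, -0.0024], [-0.0019, -0.0, -0.0048], [-0.0027, 0.0, -0.0071], [-0.0036, -0.0, -0.0095], [-0.0044, -0.0, -0.012], [-0.0053, -0.0, -0.0144], [-0.006, -0.0, -0.0168], [-0.0068, 0.0, -0.0192], [-0.0075, -0.0, -0.0216], [-0.0082, -0.0, -0.0241]] [-0.0009, -0.0017, -0.0026, -0.0034, -0.0043, -0.0051, -0.006, -0.0068, -0.0077, -0.0085]
[[-0.0008, -0.0, -0.0024], [-0.0016, -0.0, -0.0048], [-0.0024, -0.0, -0.0072], [-0.0031, -0.0, -0.0097], [-0.0038, -0.0, -0.0121], [-0.0045, -0.0, -0.0146], [-0.0052, 0.0, -0.017], [-0.0058, 0.0, -0.0195], [-0.0064, -0.0, -0.0219], [-0.007, -0.0, -0.0244]] [-0.0009, -0.0017, -0.0026, -0.0034, -0.0043, -0.0051, -0.006, -0.0068, -0.0077, -0.0085]
[[-0.0007, 0.0, -0.0024], [-0.0014, -0.0, -0.0049], [-0.002, 0.0, -0.0073], [-0.0026, 0.0, -0.0098], [-0.0032, 0.0, -0.0122], [-0.0038, 0.0, -0.0147], [-0.0043, 0.0, -0.0172], [-0.0048, -0.0, -0.0196], [-0.0053, -0.0, -0.0221], [-0.0058, -0.0, -0.0246]] [-0.0009, -0.0017, -0.0026, -0.0034, -0.0043, -0.0051, -0.006, -0.0068, -0.0077, -0.0085]
```

>>> {"fn": "jog_arm", "kwargs": {"travel": [[-0.0011,0,-0.0023],[-0.0021,0,-0.0047],[-0.0031,0,-0.007],[-0.0041,0,-0.0094],[-0.005,0,-0.0118],[-0.006,0,-0.0141],[-0.0069,0,-0.0165],[-0.0078,0,-0.0189],[-0.0086,0,-0.0213],[-0.0095,0,-0.0237]], "dr": [[0,-0.0009,0],[0,-0.0017,0],[0,-0.0026,0],[0,-0.0034,0],[0,-0.0043,0],[0,-0.0051,0],[0,-0.006,0],[0,-0.0068,0],[0,-0.0077,0],[0,-0.0085,0]], "claw": [0.3,0.3,0.3,0.3,0.3,0.3,0.3,0.3,0.3,0.3]}}

```text
time_s: 34.0
tcp_pos: [0.4148, 0.2699, 0.0208]
eef_rot: [-179.9, 3.1, 4.8]
contact_force: [-0.6, 8.1, -9.4]
gripper_width: 0.0439
gripper_force: 25.0
```

>>> {"fn": "jog_arm", "kwargs": {"travel": [[-0.0009,0,-0.0024],[-0.0019,0,-0.0048],[-0.0027,0,-0.0071],[-0.0036,0,-0.0095],[-0.0044,0,-0.012],[-0.0053,0,-0.0144],[-0.006,0,-0.0168],[-0.0068,0,-0.0192],[-0.0075,0,-0.0216],[-0.0082,0,-0.0241]], "dr": [[0,-0.0009,0],[0,-0.0017,0],[0,-0.0026,0],[0,-0.0034,0],[0,-0.0043,0],[0,-0.0051,0],[0,-0.006,0],[0,-0.0068,0],[0,-0.0077,0],[0,-0.0085,0]], "claw": [0.3,0.3,0.3,0.3,0.3,0.3,0.3,0.3,0.3,0.3]}}

```text
time_s: 35.25
tcp_pos: [0.4111, 0.2696, 0.0329]
eef_rot: [-179.9, 6.2, 4.8]
contact_force: [-1.7, 8.0, -8.5]
gripper_width: 0.044
gripper_force: 25.0
```

```bash
python3 - <<'E'
from h import *
s=r.get_state();print(s['tcp_pos'],s['eef_rot'],s['gripper_width'],s['gripper_force'],s['contact_force'])
c=cap('scene');P=cloud(c)
q=P[(c['range_z']>0)&(P[...,2]>.2)&(P[...,0]>.5)&(P[...,0]<.9)&(P[...,1]>.19)&(P[...,1]<.5)&(P[...,0]>.6)]
m=q.mean(0);print(len(q),m,np.linalg.svd(q-m,full_matrices=False)[2][2],q[:,2].max())
E
```

```text
[0.4110516  0.26962104 0.03294222] [-179.94264653    6.19091487    4.78744972] 0.044003291471642815 24.997774958610535 [-1.68509638  8.01065804 -8.54589437]
4017 [0.65266508 0.28651303 0.25432148] [0.70605431 0.06058188 0.70556158] 0.3175289771711427
```

>>> {"fn": "jog_arm", "kwargs": {"travel": [[-0.0008,0,-0.0024],[-0.0016,0,-0.0048],[-0.0024,0,-0.0072],[-0.0031,0,-0.0097],[-0.0038,0,-0.0121],[-0.0045,0,-0.0146],[-0.0052,0,-0.017],[-0.0058,0,-0.0195],[-0.0064,0,-0.0219],[-0.007,0,-0.0244]], "dr": [[0,-0.0009,0],[0,-0.0017,0],[0,-0.0026,0],[0,-0.0034,0],[0,-0.0043,0],[0,-0.0051,0],[0,-0.006,0],[0,-0.0068,0],[0,-0.0077,0],[0,-0.0085,0]], "claw": [0.3,0.3,0.3,0.3,0.3,0.3,0.3,0.3,0.3,0.3]}}

```text
time_s: 36.55
tcp_pos: [0.4086, 0.2694, 0.0454]
eef_rot: [-179.9, 9.3, 4.8]
contact_force: [-2.2, 7.7, -7.3]
gripper_width: 0.0436
gripper_force: 25.0
```

>>> {"fn": "jog_arm", "kwargs": {"travel": [[-0.0005,0,-0.0017],[-0.001,0,-0.0034],[-0.0014,0,-0.0051],[-0.0018,0,-0.0068],[-0.0023,0,-0.0085],[-0.0027,0,-0.0102],[-0.0031,0,-0.0118],[-0.0035,0,-0.0134],[-0.0039,0,-0.015],[-0.0043,0,-0.0166]], "dr": [[0,-0.0006,0],[0,-0.0012,0],[0,-0.0018,0],[0,-0.0024,0],[0,-0.003,0],[0,-0.0036,0],[0,-0.0042,0],[0,-0.0048,0],[0,-0.0054,0],[0,-0.006,0]], "claw": [0.3,0.3,0.3,0.3,0.3,0.3,0.3,0.3,0.3,0.3]}}

```text
time_s: 37.8
tcp_pos: [0.4077, 0.2693, 0.0539]
eef_rot: [-179.9, 11.4, 4.8]
contact_force: [-2.3, 6.9, -8.1]
gripper_width: 0.0438
gripper_force: 25.0
```

>>> {"fn": "jog_arm", "kwargs": {"travel": [[-0.0002,0,-0.0011],[-0.0004,0,-0.0022],[-0.0006,0,-0.0033],[-0.0008,0,-0.0044],[-0.001,0,-0.0055],[-0.0012,0,-0.0066],[-0.0014,0,-0.0077],[-0.0015,0,-0.0088],[-0.0016,0,-0.0099],[-0.0017,0,-0.011]], "dr": [[0,-0.0003,0],[0,-0.0006,0],[0,-0.0009,0],[0,-0.0012,0],[0,-0.0015,0],[0,-0.0018,0],[0,-0.002,0],[0,-0.0022,0],[0,-0.0024,0],[0,-0.0025,0]], "claw": [0.3,0.3,0.3,0.3,0.3,0.3,0.3,0.3,0.3,0.3]}}

```text
time_s: 39.05
tcp_pos: [0.4075, 0.2693, 0.0567]
eef_rot: [-180.0, 12.4, 4.7]
contact_force: [2.6, 10.6, -36.5]
gripper_width: 0.0436
gripper_force: 25.0
```

```bash
cat >> h.py <<'E'
def lid():
    c=cap('scene');P=cloud(c)
    q=P[(c['range_z']>0)&(P[...,2]>.145)&(P[...,0]>.53)&(P[...,0]<.75)&(P[...,1]>.2)&(P[...,1]<.37)]
    m=q.mean(0);n=np.linalg.svd(q-m,full_matrices=False)[2][2];print('lid',len(q),m.round(3),n.round(3),q[:,2].max().round(4));return c
E
python3 - <<'E'
from h import *
s=r.get_state();print(s['tcp_pos'],s['eef_rot'],s['gripper_width'],s['gripper_force'],s['contact_force'])
lid()
E
```

```text
[0.40747406 0.2692641  0.05666993] [-179.96285823   12.40291984    4.6916975 ] 0.043640221554591206 25.005700886249542 [  2.55532924  10.64457759 -36.53481184]
lid 5092 [0.629 0.279 0.206] [-0.085 -0.991 -0.107] 0.4855
```

>>> {"fn": "jog_arm", "kwargs": {"travel": [[0,0,0.002],[0,0,0.002],[0,0,0.002],[0,0,0.002],[0,0,0.002],[0,0,0.002],[0,0,-0.05],[0,0,-0.13],[0,0,-0.22],[0,0,-0.3]], "dr": [[0,0,0],[0,0,0],[0,0,0],[0,0,0],[0,0,0],[0,0,0],[0,0,0],[0,0.01,0],[0,0.03,0],[0,0.034,0]], "claw": [0.5,0.7,1,1,1,1,1,1,1,1]}}

```text
time_s: 40.35
tcp_pos: [0.4397, 0.2702, 0.2085]
eef_rot: [180.0, -0.1, 4.9]
contact_force: [-0.3, -0.1, -0.2]
gripper_width: 0.0878
gripper_force: 0.0
```

```bash
python3 - <<'E'
from h import *
s=r.get_state();print(s['tcp_pos'],s['eef_rot'],s['contact_force'],s['joints'].round(1))
c=cap('scene');P=cloud(c);g=P[seg(c,'green')&(c['range_z']>0)&(P[...,2]>.02)&(P[...,2]<.1)&(abs(P[...,0]-.414)<.05)];g=g[g[:,2]>np.percentile(g[:,2],60)];print('tread',g.mean(0))
q=P[(c['range_z']>0)&(P[...,2]>.145)&(P[...,2]<.2)&(P[...,0]>.53)&(P[...,0]<.73)&(P[...,1]>.2)&(P[...,1]<.38)]
m=q.mean(0);print(m,np.linalg.svd(q-m,full_matrices=False)[2][2],q[:,2].min(),q[:,2].max());save('s6',c['pixels'])
E
```

```text
[0.43968443 0.27015601 0.20852329] [ 1.79970124e+02 -8.45046645e-02  4.86087304e+00] [-0.30533844 -0.05721316 -0.21755062] [ 53.5   6.2 -20.8   0.1 -63.   41.4]
tread [0.41524404 0.2661841  0.08164559]
[0.63443978 0.28600112 0.16243213] [ 0.00144441  0.00169223 -0.99999753] 0.15842411450384775 0.16649131924630145
```

View pics/s6.png

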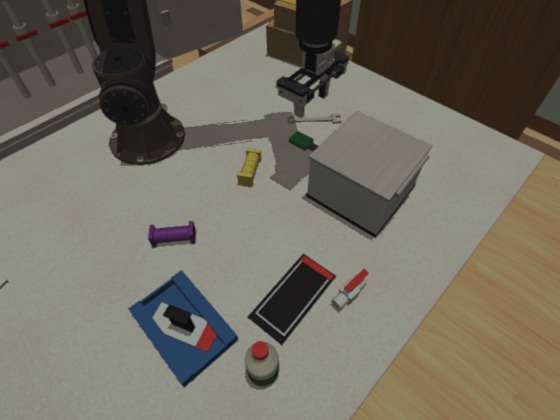

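Picture: lid shut flat, tread up at (303,141), bin done. The cover with its red end at (207,338) is still askew in the tray. I'm going above it with the half-turned wrist.

```bash
python3 -c "
from h import *
go(.57,-.21,.22,-100)"
```

```text
travel [0.1714, 0.9823, -0.0139] dr [-0.0016, -0.0004, 0.2914]
```

>>> {"fn": "jog_arm", "kwargs": {"travel": [[0.171,0.98,-0.02],[0.171,0.98,-0.02],[0.171,0.98,-0.02],[0.171,0.98,-0.02],[0.171,0.98,-0.02],[0.171,0.98,-0.02],[0.171,0.98,-0.02],[0.171,0.98,-0.02],[0.171,0.98,-0.02],[0.171,0.98,-0.02]], "dr": [[0,0,0.29],[0,0,0.29],[0,0,0.29],[0,0,0.29],[0,0,0.29],[0,0,0.29],[0,0,0.29],[0,0,0.29],[0,0,0.29],[0,0,0.29]], "claw": [1,1,1,1,1,1,1,1,1,1]}}

```text
time_s: 41.65
tcp_pos: [0.5663, -0.2117, 0.2163]
eef_rot: [179.9, -0.1, -100.0]
contact_force: [0.5, -0.2, -0.2]
gripper_width: 0.0874
gripper_force: 0.0
```

```bash
python3 -c "
from h import *
s=r.get_state();print(s['tcp_pos'],s['eef_rot'],s['joints'].round(1))
go(.6,-.3,.2,-159.2)"
```

```text
[ 0.56630684 -0.2116921   0.21626228] [ 1.79868227e+02 -8.45333295e-02 -1.00031894e+02] [ -2.   14.4  -9.4   0.1 -66.3  -8.1]
travel [0.1621, -0.0972, 0.0325] dr [0.0002, -0.0004, 0.1644]
```

>>> {"fn": "jog_arm", "kwargs": {"travel": [[0.162,-0.097,0.03],[0.162,-0.097,0.03],[0.162,-0.097,0.03],[0.162,-0.097,0.03],[0.162,-0.097,0.03],[0.162,-0.097,0.03],[0.162,-0.097,0.03],[0.162,-0.097,0.03],[0.162,-0.097,0.03],[0.162,-0.097,0.03]], "dr": [[0,0,0.164],[0,0,0.164],[0,0,0.164],[0,0,0.164],[0,0,0.164],[0,0,0.164],[0,0,0.164],[0,0,0.164],[0,0,0.164],[0,0,0.164]], "claw": [1,1,1,1,1,1,1,1,1,1]}}

```text
time_s: 42.9
tcp_pos: [0.601, -0.2984, 0.2021]
eef_rot: [-180.0, -0.1, -158.6]
contact_force: [0.3, 0.5, 0.5]
gripper_width: 0.0877
gripper_force: 0.0
```

```bash
cat >> h.py <<'E'
def cov():
    c=cap('wrist');P=cloud(c);ok=c['range_z']>0
    t=P[ok&(P[...,2]>.068)&(P[...,2]<.085)&(abs(P[...,0]-.57)<.06)&(abs(P[...,1]+.296)<.06)];print('flange',len(t),rect(t),np.median(t[:,2]))
    b=P[ok&seg(c,'blue')&(P[...,2]>.026)&(P[...,2]<.034)];print('rims',len(b),rect(b),np.median(b[:,2]))
    b=P[ok&seg(c,'red')&(P[...,2]<.025)];print('red',len(b),rect(b) if len(b)>9 else 0)
    return c
E
python3 - <<'E'
from h import *
s=r.get_state();print(s['tcp_pos'],s['eef_rot'],s['joints'].round(1))
c=cov();save('w7',c['pixels'])
E
```

```text
[ 0.60096809 -0.29835301  0.20207676] [-1.79957395e+02 -1.02496762e-01 -1.58597432e+02] [ -9.7  21.   -1.9   0.1 -67.2 -58.9]
flange 1444 (array([ 576.4, -298.2]), array([53.4, 25.4]), 22.4) 0.08046494920304939
rims 9187 (array([ 572.9, -296.8]), array([209. , 139.5]), -3.7) 0.029530114794384055
red 880 (array([ 647.8, -227.3]), array([161.6,  56.4]), 72.5)
```

View pics/w7.png

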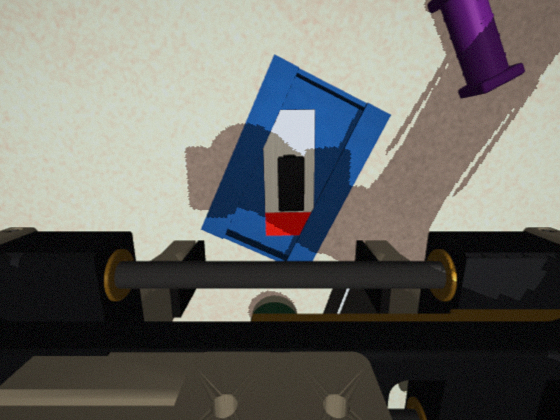

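Picture: the cover lies at (290,170) with its red end at (288,222), pointing world +x. The handle flange is at (291,183) and the tray rims are visible on both sides. Flange measured at (0.5765, -0.298), yaw about 21.7; tray yaw is -3.7.

```bash
python3 -c "
from h import *
go(.577,-.2975,.1,-158.3);go(.577,-.2975,.034,-158.3)"
```

```text
travel [0.0437, 0.0193, 0.2043] dr [-0.0001, -0.0003, -0.0009]
travel [0.0435, 0.0194, 0.3363] dr [-0.0001, -0.0003, -0.0009]
```

>>> {"fn": "jog_arm", "kwargs": {"travel": [[0.0437,0.0193,0],[0.0437,0.0193,0.08],[0.0437,0.0193,0.18],[0.0437,0.0193,0.24],[0.0437,0.0193,0.29],[0.0437,0.0193,0.325],[0.0437,0.0193,0.336],[0.0437,0.0193,0.336],[0.0437,0.0193,0.336],[0.0437,0.0193,0.336]], "dr": [[0,0,-0.001],[0,0,-0.001],[0,0,-0.001],[0,0,-0.001],[0,0,-0.001],[0,0,-0.001],[0,0,-0.001],[0,0,-0.001],[0,0,-0.001],[0,0,-0.001]], "claw": [0.65,0.65,0.65,0.65,0.65,0.65,0.65,0.65,0.1,0.1], "newtons": 15}}

```text
time_s: 44.2
tcp_pos: [0.5774, -0.2977, 0.0351]
eef_rot: [-179.9, -0.0, -158.3]
contact_force: [0.4, 0.9, 0.5]
gripper_width: 0.0425
gripper_force: 0.0
```

>>> {"fn": "jog_arm", "kwargs": {"travel": [[0,0,0],[0,0,0],[0,0,0],[0,0,0],[0,0,0],[0,0,0],[0,0,0],[0,0,0],[0,0,0],[0,0,0]], "dr": [[0,0,0],[0,0,0],[0,0,0],[0,0,0],[0,0,0],[0,0,0],[0,0,0],[0,0,0],[0,0,0],[0,0,0]], "claw": [0.05,0.05,0.05,0.05,0.05,0.05,0.05,0.05,0.05,0.05]}}

```text
time_s: 45.45
tcp_pos: [0.5769, -0.2975, 0.0344]
eef_rot: [-180.0, -0.1, -158.3]
contact_force: [-0.7, 3.8, 5.5]
gripper_width: 0.0256
gripper_force: 15.0
```

```bash
python3 - <<'E'
from h import *
s=r.get_state();print(s['tcp_pos'],s['eef_rot'],s['gripper_width'],s['gripper_force'],s['contact_force'],s['moment'])
go(.5735,-.2965,.035,176.3)
E
```

```text
[ 0.57693786 -0.29748666  0.03442749] [-1.79952285e+02 -9.26801405e-02 -1.58268115e+02] 0.025577699708544382 14.96572494506836 [-0.69096495  3.83939705  5.5000428 ] [1.07182932 0.38956698 0.05487721]
travel [0.0057, 0.0044, -0.0011] dr [-0.0002, -0.0002, 0.0706]
```

>>> {"fn": "jog_arm", "kwargs": {"travel": [[0.0006,0.0004,0],[0.0012,0.0008,0],[0.0018,0.0012,0],[0.0024,0.0016,0],[0.003,0.002,0],[0.0036,0.0024,0],[0.0042,0.0028,0],[0.0048,0.0034,0],[0.0054,0.004,0],[0.0057,0.0044,0]], "dr": [[0,0,0.007],[0,0,0.014],[0,0,0.021],[0,0,0.028],[0,0,0.035],[0,0,0.042],[0,0,0.049],[0,0,0.056],[0,0,0.063],[0,0,0.0706]], "claw": [0.05,0.05,0.05,0.05,0.05,0.05,0.05,0.05,0.05,0.05], "newtons": 25}}

```text
time_s: 46.7
tcp_pos: [0.5743, -0.2971, 0.0343]
eef_rot: [-179.9, 0.0, 176.2]
contact_force: [0.5, -2.1, 1.4]
gripper_width: 0.0258
gripper_force: 25.0
```

```bash
python3 - <<'E'
from h import *
s=r.get_state();print(s['tcp_pos'],s['eef_rot'],s['gripper_width'],s['gripper_force'],s['contact_force'],s['moment'])
for n in('scene','top'):
    c=cap(n);P=cloud(c);ok=c['range_z']>0
    m=ok&(P[...,2]<.024)&(P[...,2]>.006)&(abs(P[...,0]-.573)<.095)&(abs(P[...,1]+.296)<.06)&~seg(c,'blue')&(c['pixels'].max(-1)>70)
    q=P[m];print(n,len(q),rect(q) if len(q)>5 else 0)
E
```

```text
[ 0.57425933 -0.29711943  0.03427493] [-1.79872609e+02  1.03840964e-02  1.76246363e+02] 0.025828697397078854 24.977358877658844 [ 0.49242391 -2.14908365  1.44471666] [-0.37671954 -0.58989889  0.15518921]
scene 967 (array([ 609.4, -297.6]), array([83.9, 64.5]), -2.1)
top 308 (array([ 549.6, -301.1]), array([131.5,  49.9]), 9.6)
```

>>> {"fn": "jog_arm", "kwargs": {"travel": [[0,0,-0.008],[0,0,-0.016],[0,0,-0.024],[0,0,-0.032],[0,0,-0.04],[0,0,-0.048],[0,0,-0.056],[0,0,-0.064],[0,0,-0.072],[0,0,-0.08]], "dr": [[0,0,0],[0,0,0],[0,0,0],[0,0,0],[0,0,0],[0,0,0],[0,0,0],[0,0,0],[0,0,0],[0,0,0]], "claw": [0.05,0.05,0.05,0.05,0.05,0.05,0.05,0.05,0.05,0.05]}}

```text
time_s: 48.05
tcp_pos: [0.5734, -0.2965, 0.0744]
eef_rot: [-179.9, -0.1, 176.3]
contact_force: [0.2, 0.3, -2.4]
gripper_width: 0.0252
gripper_force: 25.0
```

```bash
python3 - <<'E'
from h import *
s=r.get_state();print(s['tcp_pos'],s['eef_rot'],s['gripper_width'],s['gripper_force'],s['contact_force'],s['moment'])
c=cap('scene');P=cloud(c);save('s8',c['pixels'][230:400,90:330],3)
m=(c['range_z']>0)&(P[...,2]<.07)&(P[...,2]>.04)&(abs(P[...,0]-.573)<.12)&(abs(P[...,1]+.296)<.06)&~seg(c,'blue')&(c['pixels'].max(-1)>70)
q=P[m];print(len(q),rect(q),np.percentile(q[:,2],[5,50,95]))
go(.7,-.079,.2,-85.2)
E
```

```text
[ 0.57344412 -0.29652593  0.0744139 ] [-1.79917635e+02 -7.45829534e-02  1.76308198e+02] 0.025160575177128143 24.973829090595245 [ 0.21426267  0.2557732  -2.35939156] [-0.0050322  -0.19969979  0.01583317]
1025 (array([ 609.4, -296.8]), array([82.6, 60.2]), -3.5) [0.051791   0.05416933 0.05643339]
travel [-0.2239, 0.4502, -0.2509] dr [-0.0001, -0.0003, -0.2736]
```

View pics/s8.png

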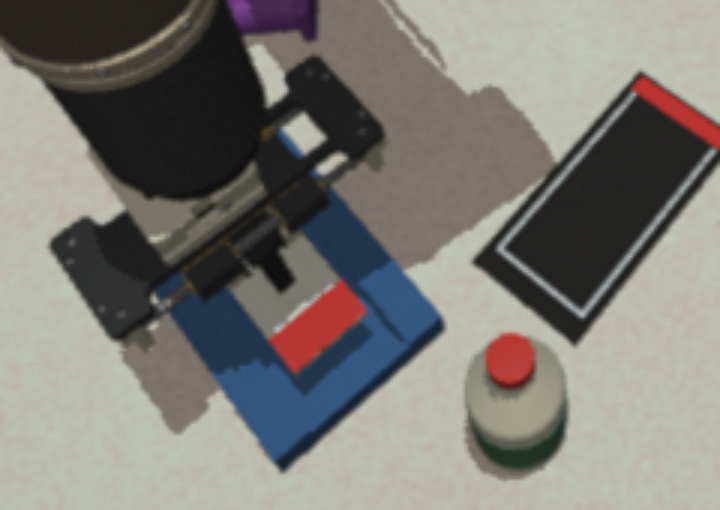

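Picture: the cover is out of the tray and level, held by its handle with the red end at (320,330). Now lift it higher, then swing over to the mat.

>>> {"fn": "jog_arm", "kwargs": {"travel": [[0,0,-0.08],[0,0,-0.16],[0,0,-0.24],[0,0,-0.28],[-0.03,0.06,-0.28],[-0.07,0.14,-0.28],[-0.11,0.22,-0.28],[-0.15,0.3,-0.28],[-0.19,0.38,-0.28],[-0.224,0.45,-0.28]], "dr": [[0,0,0],[0,0,0],[0,0,0],[0,0,-0.02],[0,0,-0.04],[0,0,-0.06],[0,0,-0.08],[0,0,-0.1],[0,0,-0.12],[0,0,-0.14]], "claw": [0.05,0.05,0.05,0.05,0.05,0.05,0.05,0.05,0.05,0.05]}}

```text
time_s: 49.35
tcp_pos: [0.7004, -0.0774, 0.2135]
eef_rot: [180.0, -0.1, -133.0]
contact_force: [0.8, -0.2, -4.2]
gripper_width: 0.0255
gripper_force: 25.0
```

>>> {"fn": "jog_arm", "kwargs": {"travel": [[0,0,0],[0,0,0],[0,0,0],[0,0,0],[0,0,0],[0,0,0],[0,0,0],[0,0,0],[0,0,0],[0,0,0]], "dr": [[0,0,-0.02],[0,0,-0.04],[0,0,-0.06],[0,0,-0.08],[0,0,-0.1],[0,0,-0.12],[0,0,-0.13],[0,0,-0.1336],[0,0,-0.1336],[0,0,-0.1336]], "claw": [0.05,0.05,0.05,0.05,0.05,0.05,0.05,0.05,0.05,0.05]}}

```text
time_s: 50.6
tcp_pos: [0.6999, -0.079, 0.2137]
eef_rot: [179.9, -0.1, -85.2]
contact_force: [0.2, -1.1, -2.7]
gripper_width: 0.0255
gripper_force: 25.0
```

```bash
python3 - <<'E'
from h import *
s=r.get_state();print(s['tcp_pos'],s['eef_rot'],s['gripper_width'],s['contact_force'],s['joints'].round(1))
for n in('scene','top','wrist'):
    c=cap(n);P=cloud(c);ok=c['range_z']>0
    m=ok&(P[...,2]<.012)&(P[...,2]>-.012)&(P[...,0]>.62)&(P[...,0]<.77)&(P[...,1]>-.21)&(P[...,1]<.06)
    d=m&((c['pixels'].max(-1)<60)|(seg(c,'red')&(P[...,1]<.04)&(P[...,0]<.755)))
    k,l,st,_=cv2.connectedComponentsWithStats(d.astype(np.uint8));
    if k>1:
        i=1+st[1:,4].argmax();q=P[l==i];print(n,'mat',len(q),rect(q))
    rr=P[m&seg(c,'red')&(P[...,0]<.755)];
    if len(rr)>20: print(' stripe',len(rr),rect(rr))
    g=ok&(P[...,2]>.15)&(P[...,2]<.21)&(abs(P[...,0]-.7)<.09)&(abs(P[...,1]+.08)<.11)&seg(c,'red')
    if g.sum()>10: print(' cover red',g.sum(),rect(P[g]))
E
```

```text
[ 0.69987355 -0.07904419  0.21365098] [ 1.79913259e+02 -7.08516209e-02 -8.52465724e+01] 0.025469246551417992 [ 0.17942594 -1.13077948 -2.6586581 ] [  9.4  23.7   3.8   0.1 -70.2  -4.7]
scene mat 2675 (array([701.4, -77.2]), array([208.6,  98.7]), -86.3)
 stripe 170 (array([704.7,  17.8]), array([69.6, 18.9]), 5.8)
top mat 611 (array([694.9, -38.5]), array([92.7, 73.7]), -85.2)
 stripe 81 (array([690.9,  18.8]), array([90.5, 13.9]), 0.9)
 cover red 315 (array([692.6, -18.7]), array([61. , 30.6]), 5.0)
wrist mat 1251 (array([ 707.8, -171.7]), array([98.4, 21.1]), 5.6)
```

>>> {"fn": "jog_arm", "kwargs": {"travel": [[-0.002,0,0.06],[-0.002,0,0.14],[-0.002,0,0.22],[-0.002,0,0.28],[-0.002,0,0.32],[-0.002,0,0.34],[-0.002,0,0.35],[-0.002,0,0.356],[-0.002,0,0.361],[-0.002,0,0.364]], "dr": [[0,0,0],[0,0,0],[0,0,0],[0,0,0],[0,0,0],[0,0,0],[0,0,0],[0,0,0],[0,0,0],[0,0,0]], "claw": [0.05,0.05,0.05,0.05,0.05,0.05,0.05,0.05,0.05,0.05]}}

```text
time_s: 52.0
tcp_pos: [0.6999, -0.0782, 0.0322]
eef_rot: [180.0, -0.1, -85.2]
contact_force: [-0.8, 1.4, -0.1]
gripper_width: 0.0259
gripper_force: 25.0
```

```bash
python3 - <<'E'
from h import *
s=r.get_state();print(s['tcp_pos'],s['eef_rot'],s['gripper_width'],s['contact_force'])
c=cap('scene');P=cloud(c);ok=c['range_z']>0
m=ok&(P[...,2]<.02)&(P[...,2]>.007)&(abs(P[...,0]-.7)<.06)&(abs(P[...,1]+.08)<.1)
q=P[m];print(len(q),rect(q),np.median(q[:,2]))
E
```

```text
[ 0.69990602 -0.0781566   0.03222823] [ 1.79971592e+02 -6.66780991e-02 -8.51920777e+01] 0.025906221976893348 [-0.75946262  1.44820299 -0.11601701]
758 (array([ 704.5, -114.3]), array([125.7,  67.6]), 86.9) 0.011479676159410424
```

>>> {"fn": "jog_arm", "kwargs": {"travel": [[0,0,0.001],[0,0,0.001],[0,0,0.001],[0,0,0.001],[0,0,0.001],[0,0,-0.06],[0,0,-0.14],[0,0,-0.24],[0,0,-0.36],[0,0,-0.4]], "dr": [[0,0,0],[0,0,0],[0,0,0],[0,0,0],[0,0,0],[0,0,0],[0,0,0],[0,0,0],[0,0,0],[0,0,0]], "claw": [0.6,0.6,0.6,0.6,0.6,0.6,0.6,0.6,0.6,0.6]}}

```text
time_s: 53.3
tcp_pos: [0.7015, -0.0782, 0.237]
eef_rot: [-179.7, -0.1, -85.2]
contact_force: [0.3, -0.2, -0.2]
gripper_width: 0.0532
gripper_force: 0.0
```

```bash
python3 -c "
from h import *
s=r.get_state();print(s['tcp_pos'],s['eef_rot'],s['contact_force']);go(.45,.05,.3,-85.2)"
```

```text
[ 0.70151714 -0.07821854  0.23695958] [-1.79690765e+02 -1.07218237e-01 -8.51779720e+01] [ 0.3146048  -0.20612672 -0.15159898]
travel [-0.2976, 0.479, -0.1292] dr [-0.0009, -0.0003, 0.0001]
```

>>> {"fn": "jog_arm", "kwargs": {"travel": [[-0.298,0.479,-0.13],[-0.298,0.479,-0.13],[-0.298,0.479,-0.13],[-0.298,0.479,-0.13],[-0.298,0.479,-0.13],[-0.298,0.479,-0.13],[-0.298,0.479,-0.13],[-0.298,0.479,-0.13],[-0.298,0.479,-0.13],[-0.298,0.479,-0.13]], "dr": [[0,0,0],[0,0,0],[0,0,0],[0,0,0],[0,0,0],[0,0,0],[0,0,0],[0,0,0],[0,0,0],[0,0,0]], "claw": [0.6,0.6,0.6,0.6,0.6,0.6,0.6,0.6,0.6,0.6]}}

```text
time_s: 54.55
tcp_pos: [0.4491, 0.0502, 0.2963]
eef_rot: [179.9, -0.1, -85.2]
contact_force: [0.6, 0.3, -0.2]
gripper_width: 0.0524
gripper_force: 0.0
```

```bash
python3 - <<'E'
from h import *
c=cap('scene');P=cloud(c);ok=c['range_z']>0
m=ok&(P[...,2]<.018)&(P[...,2]>.007)&(abs(P[...,0]-.7)<.05)&(abs(P[...,1]+.08)<.1)
print(rect(P[m]),np.median(P[m][:,2]))
save('s9',c['pixels'],1.4)
E
```

```text
(array([700.2, -73.2]), array([193.5,  64. ]), -83.1) 0.011105679416330116
```

View pics/s9.png

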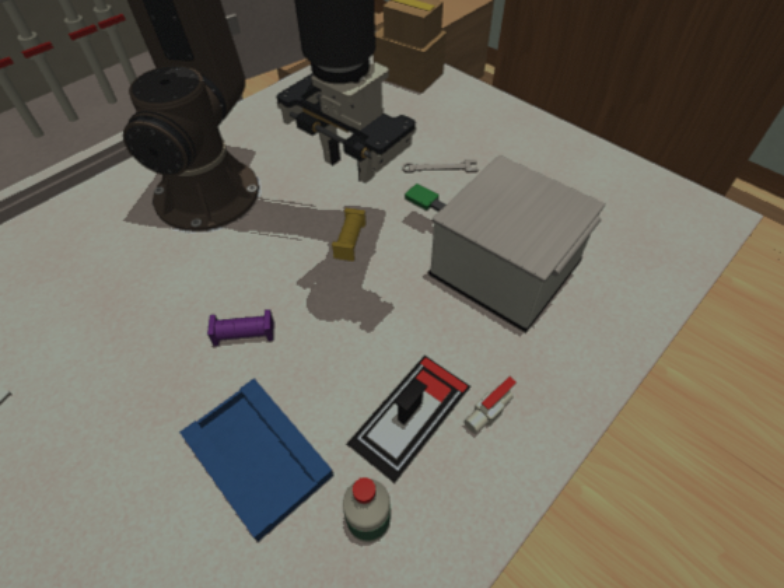

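The cover lies flat inside the outline at (410,415), red end at the red stripe. The lid is shut with the tread up, no brown cartridge is left out, and the bystanders haven't moved. Handing in.

```bash
python3 -c "
from plant import r
print(r.close_job())"
```

```text
the job is handed in; nothing more can be done
None
```

The job is handed in: three cartridges are in the closed bin and the cover lies inside the mat's outline with its red end at the stripe; on the first pedal press my grip slipped with about 100 N at the wrist at the last reading (limit 120), and I saw no verdict.

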